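# Draw the bottom blank from the leaning chute and bed it in the drilling cradle

### The job

Draw the lowest wooden blank out through the mouth of the leaning stack chute, leaving the three above it in the chute to sink down squarely. Lay it on the sloping bed of the drilling cradle, between the cheeks with its low end against the end stop, and let go without dropping it; then press down on its top with the fingertips to feel that it lies flat, and take the hand away. Leave everything else on the bench undisturbed.

Things in the scene. Friction and masses are not known exactly. Their poses are not given: they have to be found in the camera images.
- chute: Leaning stack chute, grey sheet steel. Origin: on its floor, 75 above the bench, under the middle of the bottom blank. z runs up the stack, leaning 30 degrees from vertical away from the mouth; x runs from the mouth to the back wall, 30 degrees downhill (a blank is drawn along -x, uphill); y is level, across. Floor from x -30 to the back wall's face at x +45.3. Walls to z 138 (sizes in mm)
- chute_mouth (a point): Point at chute (-45, 0, 15): centre of the bottom blank's front end, in the open mouth. Below chute z 46 the side walls stop at x -8, so the front 37 of that blank is free at both sides and in front; there only a tongue of the floor, 28 wide and 3 thick, runs on under it to x -30 (below: free air down to the plywood foot, 12 thick). Same axes as the chute (sizes in mm)
- chute_lip (a point): Point at chute (-49.5, 0, 46): foot of the two turned-in lips, from |y| 13 to 26.5 and x -49.5 to -52.5, that hold the upper blanks back with 4.5 of play. Above z 46 the side walls (inner faces y +-23.5, outer +-26.5) reach forward to these lips. Same axes as the chute (sizes in mm)
- bed: Sloping aluminium bed of the drilling cradle. Origin: on the bed, 60 above the bench, where the middle of the blank's underside lies when home. Axes as the chute's: z square to the bed, leaning 30 degrees; x 30 degrees downhill from the open front to the end stop; y level, across. Ahead of x -8 the bed (8 thick) is only a tongue 28 wide, to x -30, with free air beside it (sizes in mm)
- bed_stop (a point): Point at bed (45.3, 0, 11): middle of the end stop's face, against which the blank's low end goes; the stop stands 22 above the bed. Two cheeks, inner faces y +-25.5, x -4 to +45, stand 13 above the bed. A wound-back clamp screw with a black knob sticks out beyond the +y cheek to y +83, x +11 to +39. Axes as the bed's (sizes in mm)
- blank_bottom_c (a point): Centre of the lowest wooden blank in the chute, the one to draw: a beech block 90 (x) x 42 (y) x 30 (z), about 80 g, axes at first parallel to the chute's, underside at chute z 0, front end at chute x -45. Grip it across its 42 width at the free front end. Planed wood: let go on the 30 degree slope it slides downhill by itself (sizes in mm)
- blank_2_c (a point): Centre of blank number 2 from the bottom of the chute, same block 90 x 42 x 30; it starts at chute z 45 and sinks by 30 when the lowest one is gone (sizes in mm)
- blank_3_c (a point): Centre of blank number 3 from the bottom of the chute, same block 90 x 42 x 30; it starts at chute z 75 and sinks by 30 when the lowest one is gone (sizes in mm)
- blank_4_c (a point): Centre of blank number 4 from the bottom of the chute, same block 90 x 42 x 30; it starts at chute z 105 and sinks by 30 when the lowest one is gone (sizes in mm)
- stummel: unfinished tobacco-pipe head, dark wood, bowl 35 across and 46 high with a short shank; bystander. Origin: underside of the bowl (sizes in mm)
- wax_tin: round flat metal tin, 74 across, 28 high; bystander. Origin: centre of its underside (sizes in mm)
- gouge: turning gouge, 240 long, 29 thick, lying on the bench; bystander. Origin at table height at the middle of its length (sizes in mm)
- calipers: steel vernier calipers, 170 long, 67 over the jaws, lying flat; bystander. Origin: underside, middle of the beam (sizes in mm)
- sanding_block: cork sanding block 110 x 65 x 28; bystander. Origin: centre of its underside (sizes in mm)
- offcut: stepped wood offcut 60 x 90 x 40; bystander. Origin: centre of its underside (sizes in mm)
- blank_bottom: The same lowest blank; this origin is the centre of its 90 x 42 underside (sizes in mm)
- blank_2: Blank number 2; this origin is the centre of its underside (sizes in mm)
- blank_3: Blank number 3; this origin is the centre of its underside (sizes in mm)
- blank_4: Blank number 4; this origin is the centre of its underside (sizes in mm)

How it is judged (in metres and radians):
On the way, in this order (a step that is already met when the one before it is completed fails the run):
1. the lowest blank is drawn clear of the chute's mouth (x of blank_bottom_c in the frame of chute below -0.095 m), for 0.1 s.
2. it lies on the cradle's bed against the stop and is let go (x of blank_bottom_c in the frame of bed between -0.007 and 0.004 m and y of blank_bottom_c in the frame of bed between -0.007 and 0.007 m and z of blank_bottom_c in the frame of bed between 0.011 and 0.019 m and angle between the z axis of blank_bottom_c and the z axis of bed, either way round below 0.07 rad and angle between the x axis of blank_bottom_c and the x axis of bed, either way round below 0.14 rad and contact force between the fingers and blank_bottom below 0.1 N), for 0.2 s.
3. its top is pressed with the fingertips, with more than 2.5 N, and it lies flat (x of blank_bottom_c in the frame of bed between -0.007 and 0.004 m and y of blank_bottom_c in the frame of bed between -0.007 and 0.007 m and z of blank_bottom_c in the frame of bed between 0.011 and 0.019 m and angle between the z axis of blank_bottom_c and the z axis of bed, either way round below 0.07 rad and angle between the x axis of blank_bottom_c and the x axis of bed, either way round below 0.14 rad and contact force between the fingers and blank_bottom above 2.5 N and z of the grasp point in the frame of bed above 0.036 m), for 0.04 s.
At the end, for the whole second after the job is handed in: Drawn blank at rest on the bed, flat (0.07 rad), straight (0.14 rad), low end within 7 mm of the stop, within 7 mm of mid-bed. The other three at rest in the chute, one place lower (z 15, 45, 75 mm, within 5), at most 10 mm towards the mouth and 6 mm sideways, flat within 0.08 rad (x of blank_bottom_c in the frame of bed between -0.007 and 0.004 m and y of blank_bottom_c in the frame of bed between -0.007 and 0.007 m and z of blank_bottom_c in the frame of bed between 0.011 and 0.019 m and angle between the z axis of blank_bottom_c and the z axis of bed, either way round below 0.07 rad and angle between the x axis of blank_bottom_c and the x axis of bed, either way round below 0.14 rad and x of blank_2_c in the frame of chute between -0.01 and 0.005 m and y of blank_2_c in the frame of chute between -0.006 and 0.006 m and z of blank_2_c in the frame of chute between 0.01 and 0.02 m and angle between the z axis of each of blank_2_c, blank_3_c, blank_4_c and the z axis of chute, either way round below 0.08 rad and x of blank_3_c in the frame of chute between -0.01 and 0.005 m and y of blank_3_c in the frame of chute between -0.006 and 0.006 m and z of blank_3_c in the frame of chute between 0.04 and 0.05 m and x of blank_4_c in the frame of chute between -0.01 and 0.005 m and y of blank_4_c in the frame of chute between -0.006 and 0.006 m and z of blank_4_c in the frame of chute between 0.07 and 0.08 m and linear speed of each of blank_bottom, blank_2, blank_3, blank_4 below 0.02 m/s); the robot touches nothing.
It fails at once if a blank other than the lowest comes out of the chute (x of any of blank_2_c, blank_3_c, blank_4_c in the frame of chute below -0.022 m).
It fails at once if the drawn blank is dropped (out of the fingers at over 0.6 m/s) (linear speed of blank_bottom above 0.6 m/s and contact force between the fingers and blank_bottom below 0.1 N).
It fails at once if a bystander is moved by more than 30 mm (distance of any of stummel, wax_tin, gouge, calipers, sanding_block, offcut from where it was at the start of the episode above 0.03 m).
It also fails if it takes over 61 s, if anything falls off the work surface, if the arm or the gripper's body presses on something with over 40 N, if the wrist force passes 120 N, or if a joint passes its speed limit or range.

### The arm

A 6-joint arm with a two-finger parallel gripper is mounted at the origin on the work surface. World frame = base frame: x ahead of the robot, y to its left, z up, the work surface at z = 0. Lengths are in mm, angles in rad, forces in N, time in s.
With the tool pointing down it reaches from about 350 to 875 mm from the base axis. Payload 4.2 kg.
Tool frame: the origin (TCP) lies midway between the tips of the shut fingers; the grasp point (between the pads) lies 19 mm behind it; x points along the fingers, y is the direction in which the jaws open and shut, and the axes are right-handed (so a half turn about x gives the same grasp; the last joint's range is limited). The gripper opens to 85 mm and grips with 20 to 120 N. Pads are 22 mm wide; open, the fingers measure 114 mm over their backs; the gripper's body (76 mm by 85 mm) begins 54 mm behind the grasp point. The pads swing forward as they close: fully open they stand 13 mm farther back than shut.
Start: joints at [1.514, 0.385, 0.008, 0, -1.194, -0.259], TCP at [194.078, 594.082, 231.312] pointing down, gripper open.
Joint ranges: [-3.14, 3.14], [-1.21, 2.06], [-1.07, 1.41], [-3.16, 2.05], [-2.99, -0.16], [-3.1, 3.1]. Speed limits (rad/s): [2.79, 2.79, 3.14, 3.14, 3.14, 3.14].

### API

Orientations are given as a unit quaternion [x, y, z, w].
In Python, from bench import readout, imaging, arm gives the robot as it stands.
- The arm moves only by the tool arm_command, never from a script. Its argument "increments" is a list of rows, each a list of 3 entries, a list of its own where there are three numbers: the turn, a rotation vector about the world's x, y, z in degrees, then the shift along the world's x, y, z in mm, then the closure, from 0 (fully open) to 1 (shut). In form: [[[ax, ay, az], [tx, ty, tz], fingers], ...]. A call has exactly 5 rows; each row is the pose to reach, as a shift and turn from the pose measured when the call began; what a row does not reach only later rows make up. A row lasts 1/10 s, in which the tool goes at most 50 mm and 8.59 degrees, less where a joint would pass 70% of its speed; a pose out of reach is approached as far as the arm can. A call with a gripper value outside its range is refused whole. The fingers move at their own pace and stop on an object; the grip force is fixed at half the most. Time passes only in rows, so rows that repeat a pose let the fingers close, or fill a call up. It gives the time, the measured TCP pose, the force and the opening at its end, in the units of the state.
- readout.read_state(): the state, without advancing time (a new reading comes with each control period).
- imaging.get_image(name): name is "scene" or "top"; returns (picture, depth): 384x512x3 uint8, blue, green, red; 384x512 float32, mm along the optical axis (not along the pixel's ray), 0 where there is no reading.
- imaging.camera_info(name): a dict with "vfov" (degrees; the focal length in pixels is half the picture's height over the tangent of half this angle, whatever the lens; pixels are square), "cx", "cy" (the principal point, pixels), "D" ([k1, k2, p1, p2, k3] as OpenCV has them; the pictures are not rectified), "eye" and "rotation" of the camera in the world. Camera axes: x right, y down, z forward; pixel columns grow to the right and rows downward; lengths in mm; the calibration is good to about 2 mm. A picture is of the moment at which its call begins. camera_info takes no time and is no camera call.
- arm.job_done(): hands the job in, once; it reports no verdict.
The state is a dict: "clock": time; "joints": joint angles; "joint_vel": joint speeds; "joint_efforts": joint torques, N m; "position": TCP position; "ee_rot": TCP orientation; "contact_force": force on the tool from outside, world axes, zero at the start; "wrist_torque": the same for the moment, N m; "gripper_width": finger opening in mm.
Only numpy, scipy, OpenCV 4.12 (cv2) and the standard library are available. Lean on these libraries where they do the work, as an engineer would, in place of code of your own. Each camera call takes 0.05 s, during which the arm holds its last target. There are 200 camera calls.

## Working session

There is one attempt and no reset: what is moved stays moved. The work goes in short steps, Python scripts to look and compute and a tool call to move; the robot and the scene stay as the last step left them, time stands still between calls to the robot, and variables do not carry over. Pictures are saved under pics/ and viewed, about 8 in all and at most 12, crops included, and the job is handed in when it is done.

Besides the shell and the picture viewer there is one more tool, called after "Request:" by a JSON object that holds its "op" and its "data", one argument or row to a line. arm_command: Moves the arm, as the interface text tells. Its arguments: {"type":"object","properties":{"increments":{"type":"array","items":{"type":"array"}}},"required":["increments"]}

```bash
ls; mkdir -p pics; python3 - <<'E'
from bench import readout, imaging
import cv2,numpy as np
print(readout.read_state())
for n in("scene","top"):
    p,d=imaging.get_image(n); cv2.imwrite(f"pics/{n}0.png",p); np.save(f"{n}0.npy",d); print(n,imaging.camera_info(n))
E
```

```text
pics
{'clock': 0.0, 'joints': array([ 1.51359770e+00,  3.85574871e-01,  6.63520847e-03, -5.37200192e-04,
       -1.19400193e+00, -2.58593746e-01]), 'joint_vel': array([-0.00131171, -0.0005206 ,  0.00025739,  0.00032713,  0.00088783,
       -0.00176413]), 'joint_efforts': array([-3.52853431e-05, -3.92285728e+01,  1.88395375e+01,  4.18589383e+00,
       -4.60650801e-03,  5.15108042e-06]), 'position': array([193.89989738, 593.54624453, 230.20853451]), 'ee_rot': array([-0.69819973,  0.11202762,  0.69839851,  0.11048288]), 'contact_force': array([-0.31537377, -0.61891223,  0.29651397]), 'wrist_torque': array([-0.00122382, -0.02135933,  0.03279627]), 'gripper_width': 85.50519473987637}
scene {'vfov': 46.08604128468113, 'cx': 248.74436070914285, 'cy': 186.719012081882, 'D': array([-0.10917366,  0.        ,  0.        ,  0.        ,  0.        ]), 'eye': array([1514.83108974, -285.28685503, 1157.06653856]), 'rotation': array([ 0.73958343,  0.55830054, -0.22393799, -0.30194144])}
top {'vfov': 55.63649114205782, 'cx': 261.30313851541416, 'cy': 191.92808841973573, 'D': array([0.00924218, 0.        , 0.        , 0.        , 0.        ]), 'eye': array([ 493.14526419,   20.54285893, 1021.65879325]), 'rotation': array([ 0.70959313, -0.70352118,  0.0372083 , -0.01229127])}
```

View pics/scene0.png

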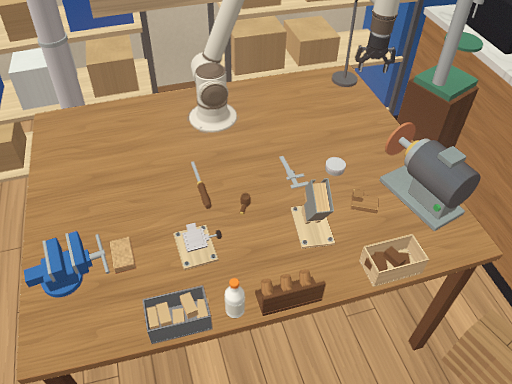

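View pics/top0.png

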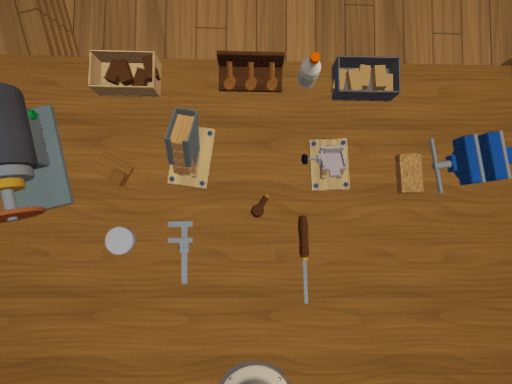

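```bash
cat > h.py <<'E'
import numpy as np,cv2
from scipy.spatial.transform import Rotation as R
from bench import imaging
def world(n,pts,d):
    c=imaging.camera_info(n); f=192/np.tan(np.radians(c['vfov']/2)); K=np.array([[f,0,c['cx']],[0,f,c['cy']],[0,0,1.]])
    pts=np.array(pts,float).reshape(-1,2); u=cv2.undistortPoints(pts[:,None],K,c['D'])[:,0]
    z=d[np.rint(pts[:,1]).astype(int),np.rint(pts[:,0]).astype(int)]
    return R.from_quat(c['rotation']).apply(np.c_[u,np.ones(len(u))]*z[:,None])+c['eye']
def pix(n,P):
    c=imaging.camera_info(n); f=192/np.tan(np.radians(c['vfov']/2)); K=np.array([[f,0,c['cx']],[0,f,c['cy']],[0,0,1.]])
    q=R.from_quat(c['rotation']).inv().apply(np.atleast_2d(P)-c['eye'])
    return cv2.projectPoints(q,np.zeros(3),np.zeros(3),K,c['D'])[0][:,0]
def cloud(n,d,box):
    x0,y0,x1,y1=box; g=np.stack(np.meshgrid(np.arange(x0,x1),np.arange(y0,y1)),-1).reshape(-1,2)
    return g,world(n,g,d)
E
python3 - <<'E'
import cv2,numpy as np
from h import *
t=cv2.imread("pics/top0.png");s=cv2.imread("pics/scene0.png")
f=lambda im,x,y,w,h,k:cv2.resize(im[y:y+h,x:x+w],None,fx=k,fy=k,interpolation=cv2.INTER_CUBIC)
a=f(t,155,100,65,95,6);b=f(t,295,130,65,70,6);c=f(s,283,170,65,80,5);e=f(s,165,215,65,60,6)
im=np.zeros((570,800,3),np.uint8); im[:570,:390]=a; im[:420,400:790]=b
cv2.imwrite("pics/crop_top.png",im)
im=np.zeros((410,800,3),np.uint8); im[:400,:325]=c; im[:360,340:730]=e
cv2.imwrite("pics/crop_scene.png",im)
d=np.load("top0.npy")
print(world("top",[[209,131],[205,183],[171,180],[186,170],[332,162],[120,240],[258,211]],d).round(1))
E
```

```text
[[ 732.3  132.4   17.9]
 [ 587.5  141.6   11.1]
 [ 493.1   20.5 1021.7]
 [ 610.   177.1  113.3]
 [ 643.8 -203.3   56.1]
 [ 430.5  362.5   28.9]
 [ 510.5   -5.2   44.5]]
```

View pics/crop_top.png

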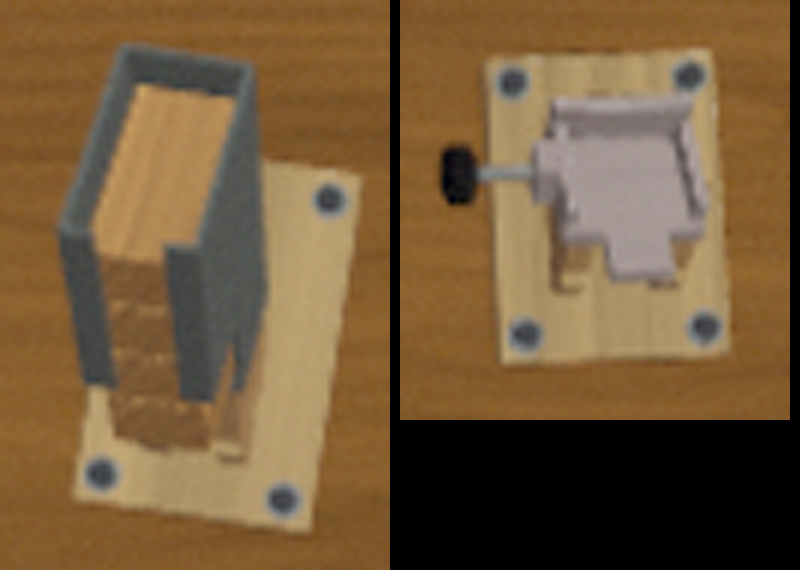

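View pics/crop_scene.png

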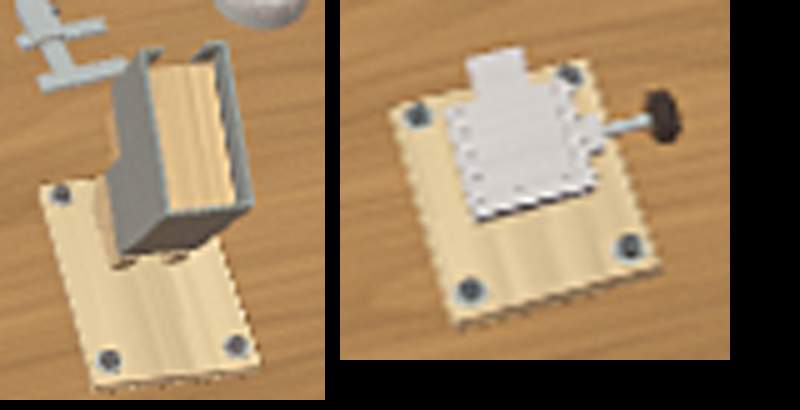

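```bash
cat > fit.py <<'E'
import numpy as np
from h import *
from scipy.optimize import least_squares
def frame(p): # x,y,yaw,z0 -> rotation, origin
    r=R.from_euler('zy',[p[2],np.radians(30)]); return r,np.array([p[0],p[1],p[3]])
def sdf(q,bx):
    b=np.array(bx,float); c=(b[:,:3]+b[:,3:])/2; h=(b[:,3:]-b[:,:3])/2
    e=np.abs(q[:,None]-c)-h
    s=np.linalg.norm(np.maximum(e,0),axis=2)+np.minimum(e.max(2),0)
    return s[np.arange(len(q)),s.argmin(1)]
def chute(t=0,n=4):
    b=[(-45,-21,0,45,21,30*n),(-8,-26.5,-3,48.3,26.5,0),(-30,-14,-3,0,14,0),(45.3,-26.5,0,48.3,26.5,138)]
    for s in(1,-1):
        f=lambda x0,y0,z0,x1,y1,z1:(x0,min(s*y0,s*y1),z0,x1,max(s*y0,s*y1),z1)
        b+=[f(-8,23.5,0,48.3,26.5,138),f(-52.5,23.5,46,48.3,26.5,138),f(-52.5,13,46,-49.5,26.5,138)]
    return b
def bed(tc=6,ts=6):
    w=25.5+tc
    return [(-8,-w,-8,45.3+ts,w,0),(-30,-14,-8,0,14,0),(45.3,-w,0,45.3+ts,w,22),(-4,25.5,0,45,w,13),(-4,-w,0,45,-25.5,13)]
def fit(p0,mod,D,boxes,zr,thick=False,xr=(-60,60)):
    P=[]
    for n,b in boxes.items():
        P.append(cloud(n,D[n],b)[1])
    P=np.concatenate(P); p=np.array(p0,float)
    for k in range(8):
        r,o=frame(p); q=r.inv().apply(P-o)
        m=(q[:,2]>zr[0])&(q[:,2]<zr[1])&(abs(q[:,1])<(45 if k<3 else 38))&(q[:,0]>xr[0])&(q[:,0]<xr[1])
        m&=abs(sdf(q,mod(*p[4:])))<(25,15,10,8,6,5,5,5)[k]
        S=P[m]
        def f(v):
            r,o=frame(v); return sdf(r.inv().apply(S-o),mod(*v[4:]))
        s=least_squares(f,p,loss='soft_l1',f_scale=1.5,x_scale=[1,1,.02,1]+[1]*(len(p)-4)); p=s.x
    return p,m.sum(),np.abs(f(p)).mean()
if __name__=="__main__":
    D={n:np.load(n+"0.npy") for n in("top","scene")}
    CB={"top":(160,100,222,190),"scene":(295,172,340,228)}; BB={"top":(310,138,352,182),"scene":(178,218,215,255)}
    for u in("both","top","scene"):
        sel=lambda B:B if u=="both" else {u:B[u]}
        print(u,'chute',fit([660,165,-.1,75],chute,D,sel(CB),(5,145)))
        print(u,'bed',fit([645,-203,-.05,60,6,6],bed,D,sel(BB),(-3,25)))
E
python3 fit.py
```

```text
both chute (array([ 6.40175475e+02,  1.77278752e+02, -1.21316099e-01,  7.48974884e+01]), np.int64(2766), np.float64(1.0321578476138158))
both bed (array([ 6.40214247e+02, -2.00665017e+02,  6.27934445e-02,  6.97184568e+01,
        9.82901682e+00,  5.31233609e+00]), np.int64(367), np.float64(1.259156767476861))
top chute (array([ 6.40050849e+02,  1.77249629e+02, -1.25307827e-01,  7.51209613e+01]), np.int64(1808), np.float64(0.8829987636435733))
top bed (array([ 6.39997232e+02, -1.99669753e+02,  4.12032696e-02,  7.06043216e+01,
        1.00996960e+01,  4.10294608e+00]), np.int64(225), np.float64(1.0653295424530747))
scene chute (array([ 6.43202251e+02,  1.76977987e+02, -1.15740058e-01,  7.27972894e+01]), np.int64(961), np.float64(1.244090533560696))
scene bed (array([ 6.35950310e+02, -2.04360505e+02,  6.11287199e-02,  5.92684751e+01,
        8.93924261e+00,  5.74043685e+00]), np.int64(403), np.float64(1.4184878686772289))
```

```bash
cat > ov.py <<'E'
from fit import *
def edges(b):
    c=np.array([[b[i*3],b[j*3+1],b[k*3+2]] for i in(0,1) for j in(0,1) for k in(0,1)],float)
    return [(c[i],c[i|m]) for i in range(8) for m in(1,2,4) if not i&m]
def draw(im,n,x,y,w,h,k,items):
    o=cv2.resize(im[y:y+h,x:x+w],None,fx=k,fy=k,interpolation=cv2.INTER_CUBIC)
    for p,bs,col in items:
        r,t=frame(p)
        for b in bs:
            for a,c in edges(b):
                q=(pix(n,r.apply(np.array([a,c]))+t)-[x,y]+.5)*k
                cv2.line(o,*[tuple(map(int,v)) for v in q],col,1)
    return o
E
python3 - <<'E'
from ov import *
D={n:np.load(n+"0.npy") for n in("top","scene")}
BB={"top":(310,138,352,182),"scene":(178,218,215,255)}
def bedz(tc,ts): return bed(tc,ts)
import fit as F
fr=F.frame
F.frame=lambda p:fr([p[0],p[1],p[2],60])
for u in("both","top","scene"):
    B=BB if u=="both" else {u:BB[u]}
    for g in(-660,-640):
        r=fit([-g,-203,.06,60,6,6],bed,D,B,(-4,26)); print(u,g,r[0].round(3),r[1:])
        if u=="both": pb=r[0]
F.frame=fr; pb[3]=60
pc=[640.2,177.3,-.121,75]
t=cv2.imread("pics/top0.png");s=cv2.imread("pics/scene0.png")
im=np.zeros((600,800,3),np.uint8)
bb=bed(*pb[4:])
def put(o,x,y): im[y:y+o.shape[0],x:x+o.shape[1]]=o
put(draw(t,"top",155,100,65,95,3,[(pc,chute(),(0,255,0))]),0,0)
put(draw(t,"top",295,130,65,70,6,[(pb,bb,(0,255,0))]),400,0)
put(draw(s,"scene",283,170,65,80,3,[(pc,chute(),(0,255,0))]),200,0)
put(draw(s,"scene",165,215,65,60,5,[(pb,bb,(0,255,0))]),0,290)
cv2.imwrite("pics/ov.png",im)
# heights at some top pixels of the bed surface
g=[[x,y] for y in(150,155,160,165,170) for x in(325,331,337)]
print(np.c_[g,world("top",g,D["top"]).round(1)])
E
```

```text
both -660 [ 6.58817000e+02 -2.29446000e+02  1.63000000e+00  5.75227334e+09
  5.97700000e+00  2.06540000e+01] (np.int64(341), np.float64(1.5005698566954209))
both -640 [ 6.34097000e+02 -2.05957000e+02  5.00000000e-02  5.85733216e+09
  1.60230000e+01  7.68100000e+00] (np.int64(1099), np.float64(1.2902733845428722))
top -660 [ 6.58921000e+02 -2.31622000e+02  1.64500000e+00  1.48120072e+09
  4.09900000e+00  2.29990000e+01] (np.int64(207), np.float64(1.292920404484094))
top -640 [ 6.341900e+02 -2.056870e+02  4.700000e-02 -1.609875e+03  1.009500e+01
  6.403000e+00] (np.int64(657), np.float64(1.0160913907875664))
scene -660 [ 6.756800e+02 -2.113460e+02 -5.470000e-01 -2.215915e+03  3.242100e+01
 -1.058000e+00] (np.int64(51), np.float64(1.5161953386021407))
scene -640 [ 6.33480000e+02 -2.04806000e+02  8.00000000e-02  4.46345319e+05
  8.92100000e+00  8.29200000e+00] (np.int64(455), np.float64(1.6151909740385504))
[[ 325.   150.   677.5 -186.    49. ]
 [ 331.   150.   678.2 -202.9   46.7]
 [ 337.   150.   678.1 -219.    48.3]
 [ 325.   155.   665.2 -187.6   40.9]
 [ 331.   155.   664.7 -203.2   45.2]
 [ 337.   155.   665.5 -220.5   41.9]
 [ 325.   160.   650.3 -186.1   47.7]
 [ 331.   160.   650.1 -201.9   50.5]
 [ 337.   160.   650.3 -218.3   50.3]
 [ 325.   165.   635.2 -184.    57.4]
 [ 331.   165.   635.2 -199.9   58.9]
 [ 337.   165.   635.4 -216.2   58.8]
 [ 325.   170.   622.  -184.5   54.9]
 [ 331.   170.   620.2 -197.3   70.1]
 [ 337.   170.   620.5 -213.6   68.7]]
```

View pics/ov.png

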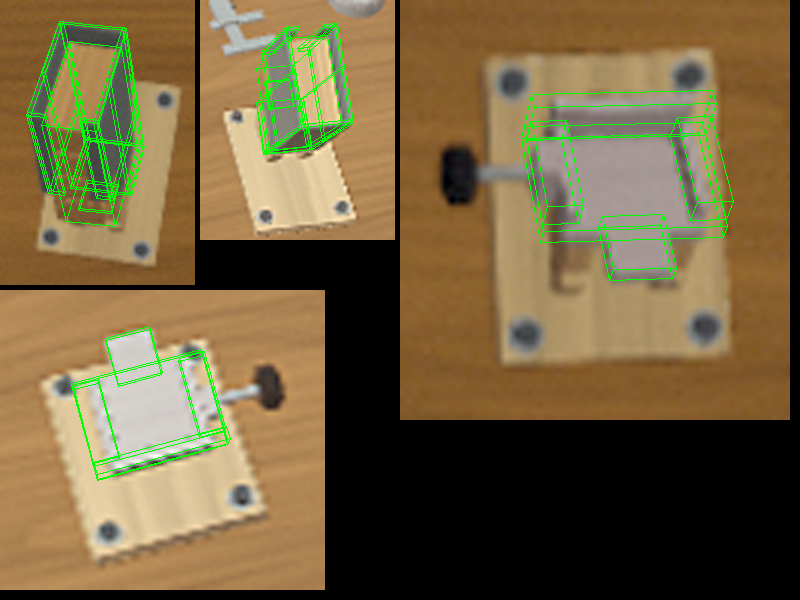

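```bash
python3 - <<'E'
from ov import *
import fit as F
D={n:np.load(n+"0.npy") for n in("top","scene")}
BB={"top":(310,138,352,182),"scene":(178,218,215,255)}
fr=F.frame
F.frame=lambda p:fr([p[0],p[1],p[2],60])
for tc in (4,6,8):
  for u in("both","top","scene"):
    B=BB if u=="both" else {u:BB[u]}
    r=fit([634,-204.5,.055,60],lambda *a:bed(tc,5),D,B,(-4,26)); print(tc,u,r[0][:3].round(3),r[1:])
F.frame=fr
from bench import readout
s=readout.read_state(); r0=R.from_quat(s['ee_rot'])
print(r0.as_matrix().round(3))
def tgt(yaw,flip):
    r=R.from_euler('zy',[yaw,np.radians(30)])
    return r*R.from_euler('x',180 if flip else 0,degrees=True)
for fl in(0,1): print(fl,np.degrees((tgt(-.121,fl)*r0.inv()).as_rotvec()).round(1))
r,o=frame([640.2,177.3,-.121,75])
for c in([-14,0,15],[-90,0,15],[-110,0,15]): print(c,(r.apply(c)+o).round(1))
E
```

```text
4 both [ 6.34397e+02 -2.05607e+02  4.40000e-02] (np.int64(1082), np.float64(1.3610192450870506))
4 top [ 6.34240e+02 -2.04901e+02  4.50000e-02] (np.int64(648), np.float64(1.1006875239419727))
4 scene [ 6.35026e+02 -2.06718e+02  4.00000e-02] (np.int64(427), np.float64(1.6482751642072044))
6 both [ 6.34341e+02 -2.05476e+02  4.70000e-02] (np.int64(1094), np.float64(1.3045155632354954))
6 top [ 6.34223e+02 -2.05122e+02  4.60000e-02] (np.int64(654), np.float64(1.041405523122507))
6 scene [ 6.34644e+02 -2.06616e+02  8.40000e-02] (np.int64(439), np.float64(1.6853903891219368))
8 both [ 6.34329e+02 -2.04501e+02  5.90000e-02] (np.int64(1110), np.float64(1.3465486720264668))
8 top [ 6.34205e+02 -2.05043e+02  4.80000e-02] (np.int64(660), np.float64(1.0617235891480723))
8 scene [ 6.34597e+02 -2.04994e+02  8.70000e-02] (np.int64(446), np.float64(1.7081859826476038))
[[-0.001 -0.311 -0.95 ]
 [-0.002 -0.95   0.311]
 [-1.     0.002 -0.   ]]
0 [  81.8  -22.1 -144.9]
1 [-15.6 -58.3  12.8]
[-14, 0, 15] [635.7 179.   94.9]
[-90, 0, 15] [570.3 188.2 132.7]
[-110, 0, 15] [553.1 190.6 142.6]
```

Request:
{"op": "arm_command", "data": {
  "increments": [
    [[-2,-7.5,1.6],[28,-32,0],0],
    [[-4,-15,3.2],[56,-64,0],0],
    [[-6,-22.5,4.8],[84,-96,0],0],
    [[-8,-30,6.4],[112,-128,0],0],
    [[-10,-37.5,8],[140,-160,0],0]
  ]
}}

```text
clock: 0.6
position: [334.0, 433.1, 230.5]
ee_rot: [0.899, -0.08, -0.429, -0.032]
contact_force: [2.2, 0.4, 1.2]
gripper_width: 85.0
```

```bash
cat > go.py <<'E'
from fit import *
from bench import readout
CH=[640.2,177.3,-.121,75]; BD=[634.3,-205,.05,60]
def rem(p,c,pitch=30):
    s=readout.read_state(); r,o=frame(p)
    T=R.from_euler('zy',[p[2],np.radians(pitch)])*R.from_euler('x',180,degrees=True)
    r0=R.from_quat(s['ee_rot'])
    print('t',round(s['clock'],2),'rot',np.degrees((T*r0.inv()).as_rotvec()).round(1),'shift',(r.apply(c)+o-s['position']).round(1),'local tcp',r.inv().apply(s['position']-o).round(1),'F',s['contact_force'].round(1),'w',round(s['gripper_width'],1),'j',s['joints'].round(2))
E
python3 -c "
from go import *
rem(CH,[-110,0,15])"
```

```text
t 0.6 rot [ -5.6 -20.6   4.6] shift [ 219.2 -242.5  -87.9] local tcp [-371.3  212.5  -18.5] F [2.2 0.4 1.2] w 85.0 j [ 1.47  0.21 -0.68  0.87 -0.97 -0.69]
```

Request:
{"op": "arm_command", "data": {
  "increments": [
    [[-1.9,-6.9,1.5],[33,-36,0],0],
    [[-3.7,-13.7,3.1],[66,-72,0],0],
    [[-5.6,-20.6,4.6],[98,-108,0],0],
    [[-5.6,-20.6,4.6],[130,-144,-10],0],
    [[-5.6,-20.6,4.6],[162,-180,-30],0]
  ]
}}

```text
clock: 1.1
position: [465.9, 290.8, 215.8]
ee_rot: [0.964, -0.057, -0.258, 0.016]
contact_force: [2.9, 0.5, 0.7]
gripper_width: 85.0
```

```bash
python3 -c "
from go import *
rem(CH,[-110,0,15])"
```

```text
t 1.1 rot [-0.   0.  -0.1] shift [  87.2 -100.2  -73.2] local tcp [-233.4   86.    34.8] F [2.9 0.5 0.7] w 85.0 j [ 0.84  0.19 -1.05  1.97 -0.89 -1.15]
```

Request:
{"op": "arm_command", "data": {
  "increments": [
    [[0,0,0],[17,-25,-10],0],
    [[0,0,0],[34,-50,-25],0],
    [[0,0,0],[52,-75,-45],0],
    [[0,0,0],[70,-100,-60],0],
    [[0,0,0],[87,-100,-73],0]
  ]
}}

```text
clock: 1.6
position: [509.0, 250.0, 201.0]
ee_rot: [0.958, -0.088, -0.273, 0.023]
contact_force: [-0.2, -0.0, -0.1]
gripper_width: 85.3
```

```bash
python3 -c "
from go import *
rem(CH,[-110,0,15])"
```

```text
t 1.6 rot [ 1.6 -1.8  3.1] shift [ 44.1 -59.4 -58.4] local tcp [-184.1   50.9   43.5] F [-0.2 -0.  -0.1] w 85.3 j [ 0.68  0.23 -1.03  2.05 -0.85 -1.13]
```

```bash
cat > fk.py <<'E'
import numpy as np
from scipy.spatial.transform import Rotation as R
from scipy.optimize import least_squares
J=[[1.5136,.38557,.006635,-.0005,-1.194,-.2586],[1.47,.21,-.68,.87,-.97,-.69],[.84,.19,-1.05,1.97,-.89,-1.15],[.68,.23,-1.03,2.05,-.85,-1.13]]
P=[[193.9,593.55,230.2],[334,433.1,230.5],[465.9,290.8,215.8],[509,250,201]]
Q=[[-0.6982,0.11203,0.6984,0.11048],[0.899,-0.08,-0.429,-0.032],[0.964,-0.057,-0.258,0.016],[0.958,-0.088,-0.273,0.023]]
def rots(j,s4=1,s6=1):
    A=R.from_euler('z',j[0]); B=A*R.from_euler('y',j[1]); C=A*R.from_euler('y',j[1]-j[2])
    D=C*R.from_euler('x',s4*j[3])*R.from_euler('y',-j[4]); return A,B,C,D,D*R.from_euler('x',s6*j[5])
E
python3 - <<'E'
from fk import *
for s4 in(1,-1):
  for s6 in(1,-1):
    K=[rots(j,s4,s6)[4].inv()*R.from_quat(q) for j,q in zip(J,Q)]
    print(s4,s6,[np.degrees(k.as_rotvec()).round(1).tolist() for k in K])
E
```

```text
1 1 [[-60.3, -0.0, 0.0], [-65.7, 59.1, -59.1], [111.5, -83.3, 83.3], [111.2, -73.6, 74.5]]
1 -1 [[-90.0, -0.0, 0.1], [-125.8, 9.8, -103.2], [17.5, 32.9, 86.2], [11.2, 28.8, 78.6]]
-1 1 [[-60.4, -0.0, 0.0], [-11.2, -0.3, -0.2], [41.9, -0.1, 0.3], [39.9, 0.3, -0.1]]
-1 -1 [[-90.0, -0.0, 0.0], [-90.3, -0.4, 0.0], [-89.9, 0.3, 0.2], [-89.6, 0.1, -0.4]]
```

```bash
python3 - <<'E'
from fk import *
from bench import readout
s=readout.read_state(); J[3]=s['joints']; P[3]=s['position']
rows=[];b=[]
for j,p in zip(J,P):
    A,B,C,D,E=rots(j,-1,-1)
    rows.append(np.column_stack([[0,0,1],A.apply([1,0,0]),A.apply([0,1,0]),B.apply([0,0,1]),C.apply([1,0,0]),C.apply([0,0,1]),D.apply([1,0,0])])); b.append(p)
A=np.concatenate(rows); b=np.concatenate(b)
for lam in(0,.02,.1):
  x=np.linalg.lstsq(np.vstack([A,lam*np.eye(7)]),np.r_[b,np.zeros(7)],rcond=None)[0]
  print(x.round(1),(A@x-b).round(1))
  print(np.linalg.svd(A)[1].round(3))
E
```

```text
[-978.2  110.3 -159.1 1161.1  -13.6  176.8   44.1] [ -0.8  -4.   -7.4 -99.9  24.2  14.6  19.1 -35.4  -5.4  43.2 -48.1  -1.8]
[3.679 2.871 2.207 0.953 0.595 0.3   0.041]
[-772.   164.2 -156.2  986.9    8.2  145.4   49.9] [ -3.9  -6.8  -5.7 -98.5  30.7   9.1  20.8 -35.3  -4.1  40.  -51.8   0.9]
[3.679 2.871 2.207 0.953 0.595 0.3   0.041]
[ -55.6  345.5 -145.1  380.4   85.9   41.6   71.2] [-15.7 -19.2   2.4 -93.9  52.4  -9.7  26.9 -34.8  -1.   28.9 -64.8   8.8]
[3.679 2.871 2.207 0.953 0.595 0.3   0.041]
```

Request:
{"op": "arm_command", "data": {
  "increments": [
    [[1,7,1],[-5,0,20],0],
    [[2,14,2],[-10,0,40],0],
    [[3,21,3],[-10,0,60],0],
    [[4,23,3],[0,-20,60],0],
    [[4.5,23,3],[20,-40,60],0]
  ]
}}

```text
clock: 2.1
position: [528.1, 214.8, 262.6]
ee_rot: [0.887, -0.042, -0.46, 0.011]
contact_force: [1.1, -0.2, -0.2]
gripper_width: 85.5
```

```bash
cat > log.py <<'E'
import json
from bench import readout
s=readout.read_state()
open('samp.txt','a').write(json.dumps([s['joints'].tolist(),s['position'].tolist(),s['ee_rot'].tolist()])+'\n')
E
python3 log.py; python3 -c "
from go import *
rem(CH,[-110,0,60],55)"
```

```text
t 2.1 rot [-2.4  0.2 -0.3] shift [ 47.5 -24.3 -81. ] local tcp [-194.    14.2  106.4] F [ 1.1 -0.2 -0.2] w 85.5 j [ 0.79  0.07 -0.76  1.   -0.59 -0.08]
```

Request:
{"op": "arm_command", "data": {
  "increments": [
    [[0,0,0],[20,-20,10],0],
    [[0,0,0],[40,-40,20],0],
    [[0,0,0],[60,-60,20],0],
    [[0,0,0],[60,-60,20],0],
    [[0,0,0],[60,-60,20],0]
  ]
}}

```text
clock: 2.6
position: [588.3, 155.6, 282.5]
ee_rot: [0.887, -0.042, -0.46, 0.011]
contact_force: [-0.9, 0.8, -0.1]
gripper_width: 85.5
```

```bash
python3 log.py; python3 -c "
from go import *
rem(CH,[-110,0,60],55)"
```

```text
t 2.6 rot [-2.4  0.2 -0.3] shift [ -12.6   35.  -100.9] local tcp [-145.   -39.5  153.7] F [-0.9  0.8 -0.1] w 85.5 j [ 0.62  0.09 -0.67  0.92 -0.53  0.15]
```

```bash
cat >> fk.py <<'E'
import json
def basis(j):
    A,B,C,D,E=rots(j,-1,-1); C4=C*R.from_euler('x',-j[3])
    return np.column_stack([[0,0,1],A.apply([1,0,0]),A.apply([0,1,0]),B.apply([0,0,1]),C.apply([1,0,0]),C.apply([0,0,1]),D.apply([1,0,0]),C4.apply([0,1,0]),C4.apply([0,0,1]),D.apply([0,0,1])])
def calib(lam=.01,n0=3):
    S=[json.loads(l) for l in open('samp.txt')]
    j=J[:n0]+[s[0] for s in S]; p=P[:n0]+[s[1] for s in S]
    w=np.r_[np.ones(3),np.full(3*(n0-1),.3),np.ones(3*len(S))]
    A=np.concatenate([basis(k) for k in j]); b=np.concatenate(p)
    x=np.linalg.lstsq(np.vstack([A*w[:,None],lam*np.eye(10)]),np.r_[b*w,np.zeros(10)],rcond=None)[0]
    return x,A@x-b
E
python3 - <<'E'
from fk import *
for l in(0,.001,.01,.05):
    x,r=calib(l); print(x.round(1),r.round(1))
E
```

```text
[ 1.692e+02  7.400e+00 -2.900e+00  5.515e+02  4.175e+02  2.000e-01
  2.915e+02 -1.569e+02 -4.400e+00  3.300e+00] [ 0.1  0.1  0.1  0.9 -2.4  0.5  0.7  0.9  0.1  0.2  0.4 -0.  -0.4 -0.2
 -0.1]
[ 1.694e+02  7.500e+00 -3.000e+00  5.513e+02  4.175e+02  1.000e-01
  2.914e+02 -1.569e+02 -4.400e+00  3.300e+00] [ 0.1  0.1  0.1  0.9 -2.4  0.5  0.7  0.9  0.1  0.2  0.4 -0.  -0.4 -0.2
 -0.1]
[ 186.6   18.2   -5.8  530.   414.    -2.   282.5 -154.1  -10.7    6.8] [ 0.1  0.   0.  -0.4 -1.3 -0.2  1.  -0.6  0.5  0.6  0.9  0.1 -0.7 -0.6
 -0.2]
[ 2.580e+02  1.245e+02 -4.320e+01  3.830e+02  3.432e+02 -3.000e-01
  2.062e+02 -1.182e+02 -5.310e+01  3.520e+01] [  1.6  -1.4  -0.3 -12.2  16.9  -3.7  18.6 -10.1   4.4   2.7   5.6   1.1
  -5.7  -3.5  -1.5]
```

```bash
cat > ik.py <<'E'
from fk import *
from go import frame,CH,BD
X=np.array([169.2,0,0,551.5,417.5,0,291.5,-157,0,0])
LO=np.array([-3.14,-1.21,-1.07,-3.16,-2.99,-3.1]);HI=np.array([3.14,2.06,1.41,2.05,-.16,3.1])
def tool(p,pitch,flip=1): return R.from_euler('zy',[p[2],np.radians(pitch)])*R.from_euler('x',180*flip,degrees=True)
def ik(pos,rot,seed=None,n=8):
    rng=np.random.default_rng(0); best=None
    def f(j): return np.r_[(basis(j)@X-pos)/100,(rot.inv()*rots(j,-1,-1)[4]*R.from_euler('x',-90,degrees=True)).as_rotvec()]
    seeds=([seed] if seed is not None else [])+[rng.uniform(LO,HI) for _ in range(n)]
    for s in seeds:
        r=least_squares(f,np.clip(s,LO+.01,HI-.01),bounds=(LO,HI))
        if best is None or r.cost<best.cost: best=r
        if best.cost<1e-8: break
    return best.x,np.sqrt(2*best.cost)
def gp(p,g,pitch): # TCP world pos from local grasp point
    a=np.radians(pitch-30); r,o=frame(p); return r.apply(np.array(g)+19*np.array([np.cos(a),0,-np.sin(a)]))+o
E
python3 - <<'E'
from ik import *
from bench import readout
q=readout.read_state()['joints']
for pit in(35,40,45,50,55):
  for nm,p in(("ch",CH),("bd",BD)):
    for dx,dz in((0,0),(-60,0),(-130,0),(-60,60)):
      j,e=ik(gp(p,[-33+dx,0,15+dz],pit),tool(p,pit),q,6); print(pit,nm,dx,dz,j.round(2),'err %.4f'%e)
E
```

```text
35 ch 0 0 [ 0.04  0.5  -0.74 -3.16 -0.63 -1.58] err 0.1414
35 ch -60 0 [ 0.05  0.38 -0.83 -3.16 -0.6  -1.59] err 0.1541
35 ch -130 0 [ 0.54  0.27 -1.01  2.05 -0.74 -1.05] err 0.1557
35 ch -60 60 [ 0.05  0.3  -0.72 -3.16 -0.41 -1.58] err 0.1540
35 bd 0 0 [-0.57  0.5  -0.29 -1.72 -0.51 -2.61] err 0.0000
35 bd -60 0 [-0.61  0.4  -0.37 -1.64 -0.53 -2.68] err 0.0000
35 bd -130 0 [-0.66  0.26 -0.45 -1.51 -0.57 -2.78] err 0.0000
35 bd -60 60 [-0.48  0.32 -0.28 -1.4  -0.45 -3.03] err 0.0000
40 ch 0 0 [ 0.04  0.47 -0.7  -3.16 -0.46 -1.58] err 0.1411
40 ch -60 0 [ 0.05  0.35 -0.79 -3.16 -0.44 -1.59] err 0.1531
40 ch -130 0 [ 0.5   0.24 -1.    2.05 -0.63 -0.98] err 0.1099
40 ch -60 60 [ 0.39  0.31 -0.83  2.05 -0.53 -0.85] err 0.1083
40 bd 0 0 [-0.47  0.48 -0.25 -1.47 -0.4  -2.93] err 0.0000
40 bd -60 0 [-0.5   0.37 -0.34 -1.41 -0.43 -2.98] err 0.0000
40 bd -130 0 [-0.55  0.24 -0.42 -1.3  -0.47 -3.06] err 0.0000
40 bd -60 60 [-0.38  0.31 -0.27 -1.13 -0.37  2.93] err 0.0000
45 ch 0 0 [ 0.03  0.45 -0.65 -3.16 -0.31 -1.58] err 0.1409
45 ch -60 0 [ 0.4   0.35 -0.88  2.05 -0.52 -0.89] err 0.1174
45 c
[... 639 characters left out ...]
.88 -0.28  2.63] err 0.0000
50 bd -60 0 [-0.29  0.35 -0.34 -0.86 -0.31  2.63] err 0.0000
50 bd -130 0 [-0.33  0.22 -0.44 -0.81 -0.36  2.6 ] err 0.0000
50 bd -60 60 [-0.22  0.31 -0.31 -0.61 -0.33  2.32] err 0.0000
55 ch 0 0 [ 0.3   0.44 -0.76  2.05 -0.34 -0.77] err 0.0310
55 ch -60 0 [ 0.34  0.33 -0.86  2.05 -0.35 -0.79] err 0.0007
55 ch -130 0 [ 0.51  0.2  -0.95  1.75 -0.4  -0.65] err 0.0000
55 ch -60 60 [ 0.46  0.29 -0.78  1.6  -0.37 -0.43] err 0.0000
55 bd 0 0 [-0.19  0.46 -0.28 -0.62 -0.28  2.33] err 0.0000
55 bd -60 0 [-0.22  0.35 -0.37 -0.61 -0.31  2.34] err 0.0000
55 bd -130 0 [-0.26  0.22 -0.46 -0.58 -0.36  2.34] err 0.0000
55 bd -60 60 [-0.18  0.31 -0.32 -0.43 -0.37  2.12] err 0.0000
```

```bash
python3 - <<'E'
from ik import *
from bench import readout
q=readout.read_state()['joints']
for pit in(56,58,60,62):
  for nm,p in(("ch",CH),("bd",BD)):
    for dx,dz in((0,0),(-60,0),(-130,0),(-130,60)):
      j,e=ik(gp(p,[-35+dx,0,14+dz],pit),tool(p,pit),q,6); print(pit,nm,dx,dz,j.round(2),'err %.4f'%e)
E
```

```text
56 ch 0 0 [ 0.29  0.43 -0.77  2.05 -0.33 -0.76] err 0.0187
56 ch -60 0 [ 0.36  0.33 -0.86  1.99 -0.34 -0.75] err 0.0000
56 ch -130 0 [ 0.54  0.2  -0.95  1.68 -0.4  -0.59] err 0.0000
56 ch -130 60 [ 0.65  0.17 -0.82  1.25 -0.47 -0.24] err 0.0000
56 bd 0 0 [-0.19  0.46 -0.29 -0.58 -0.28  2.28] err 0.0000
56 bd -60 0 [-0.21  0.35 -0.38 -0.57 -0.31  2.3 ] err 0.0000
56 bd -130 0 [-0.25  0.22 -0.47 -0.55 -0.37  2.3 ] err 0.0000
56 bd -130 60 [-0.21  0.18 -0.4  -0.39 -0.44  2.1 ] err 0.0000
58 ch 0 0 [ 0.3   0.43 -0.76  2.01 -0.3  -0.72] err 0.0000
58 ch -60 0 [ 0.4   0.32 -0.86  1.83 -0.33 -0.63] err 0.0000
58 ch -130 0 [ 0.59  0.2  -0.93  1.52 -0.4  -0.48] err 0.0000
58 ch -130 60 [ 0.68  0.17 -0.79  1.11 -0.49 -0.13] err 0.0000
58 bd 0 0 [-0.17  0.46 -0.3  -0.49 -0.3   2.19] err 0.0000
58 bd -60 0 [-0.2   0.36 -0.38 -0.49 -0.33  2.21] err 0.0000
58 bd -130 0 [-0.23  0.22 -0.47 -0.48 -0.38  2.22] err 0.0000
58 bd -130 60 [-0.2   0.19 -0.4  -0.34 -0.47  2.05] err 0.0000
60 ch 0 0 [ 0.34  0.43 -0.76  1.84 -0.29 -0.59] err 0.0000
60 ch -60 0 [ 0.45  0.33 -0.84  1.65 -0.33 -0.5 ] err 0.0000

[... 159 characters left out ...]
 -0.32  2.11] err 0.0000
60 bd -60 0 [-0.18  0.36 -0.39 -0.42 -0.35  2.13] err 0.0000
60 bd -130 0 [-0.22  0.23 -0.47 -0.41 -0.4   2.14] err 0.0000
60 bd -130 60 [-0.19  0.19 -0.39 -0.3  -0.5   2.  ] err 0.0000
62 ch 0 0 [ 0.39  0.43 -0.75  1.65 -0.29 -0.44] err 0.0000
62 ch -60 0 [ 0.5   0.33 -0.82  1.46 -0.34 -0.35] err 0.0000
62 ch -130 0 [ 0.68  0.21 -0.87  1.18 -0.43 -0.23] err 0.0000
62 ch -130 60 [ 0.73  0.19 -0.71  0.87 -0.55  0.08] err 0.0000
62 bd 0 0 [-0.15  0.47 -0.3  -0.36 -0.34  2.04] err 0.0000
62 bd -60 0 [-0.17  0.36 -0.39 -0.37 -0.37  2.07] err 0.0000
62 bd -130 0 [-0.2   0.23 -0.47 -0.36 -0.42  2.08] err 0.0000
62 bd -130 60 [-0.18  0.2  -0.38 -0.27 -0.53  1.96] err 0.0000
```

```bash
python3 -c "
from go import *
rem(CH,[-103.5,0,4.5],60)"
```

```text
t 2.6 rot [-2.4  5.2 -0.2] shift [ -34.8   34.2 -152.2] local tcp [-145.   -39.5  153.7] F [-0.9  0.8 -0.1] w 85.5 j [ 0.62  0.09 -0.67  0.92 -0.53  0.15]
```

Request:
{"op": "arm_command", "data": {
  "increments": [
    [[-2.4,5.2,-0.2],[-20,34,-10],0],
    [[-2.4,5.2,-0.2],[-35,34,-50],0],
    [[-2.4,5.2,-0.2],[-35,34,-90],0],
    [[-2.4,5.2,-0.2],[-35,34,-130],0],
    [[-2.4,5.2,-0.2],[-35,34,-152],0]
  ]
}}

```text
clock: 3.1
position: [553.1, 191.6, 135.3]
ee_rot: [0.865, -0.051, -0.498, 0.032]
contact_force: [1.7, 0.5, 1.2]
gripper_width: 85.0
```

```bash
python3 -c "
from ov import *
from go import *
rem(CH,[-103.5,0,4.5],60)
im=np.zeros((600,800,3),np.uint8)
o=[]
for n,b,k in(('top',(150,95,90,120),5),('scene',(270,160,90,90),4)):
    p,d=imaging.get_image(n); np.save(n+'1.npy',d)
    o.append(draw(p,n,*b,k,[]))
im[:o[0].shape[0],:o[0].shape[1]]=o[0]; im[:360,440:800]=o[1]
cv2.imwrite('pics/pre.png',im)
# where do I think blank 1 front top edge is
"
```

```text
t 3.1 rot [ 0.2  0.1 -0.3] shift [ 0.4 -1.8 -5.1] local tcp [-106.5    1.4    8.7] F [1.7 0.5 1.2] w 85.0 j [ 0.54  0.26 -0.88  1.5  -0.37 -0.41]
```

View pics/pre.png

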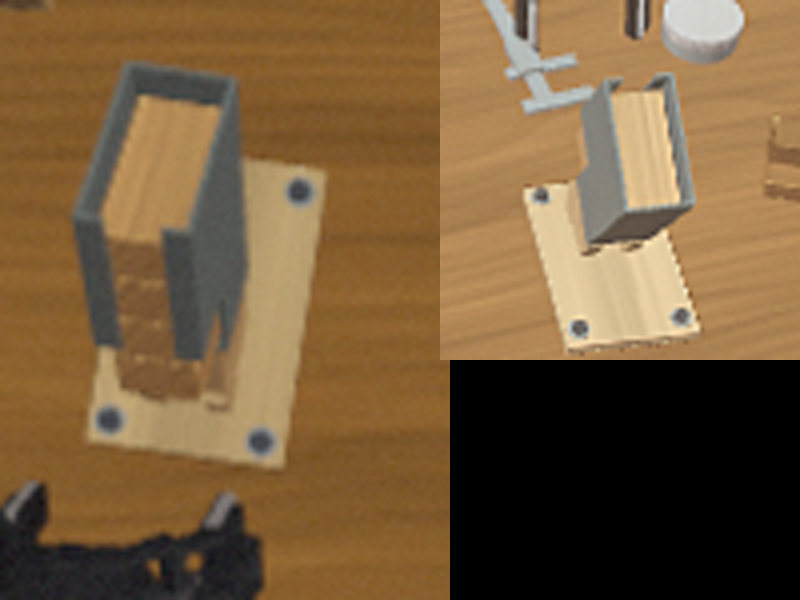

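```bash
python3 -c "
from go import *
s=readout.read_state(); r=R.from_quat(s['ee_rot'])
for v in([0,0,0],[-13,42.5,0],[-13,-42.5,0],[-13,57,0],[-13,-57,0]): print(v,((pix('top',s['position']+r.apply(v))[0]-[150,95]+.5)*5).round())
rr,o=frame(CH)
print(((pix('top',rr.apply([[-45,-21,0],[-45,21,0],[-45,-21,30],[-45,21,30]])+o)-[150,95]+.5)*5).round())
"
```

```text
[0, 0, 0] [150. 489.]
[-13, 42.5, 0] [228. 506.]
[-13, -42.5, 0] [ 55. 495.]
[-13, 57, 0] [258. 508.]
[-13, -57, 0] [ 26. 493.]
[[217. 403.]
 [136. 394.]
 [210. 366.]
 [126. 357.]]
```

```bash
python3 -c "
from go import *
rr,o=frame(CH)
for nm,x,ys,z in(('lipfoot out',-52.5,26.5,46),('lipfoot in',-52.5,13,46),('liptop out',-52.5,26.5,138),('liptop in',-52.5,13,138),('back top',48.3,26.5,138),('b4 front',-45,21,120),('b4 back',45,21,120),('b1 bot',-45,21,0),('b1 top',-45,21,30)):
  print(nm,[((pix('top',rr.apply([x,s*ys,z])+o)[0]-[155,100]+.5)*6).round().tolist() for s in(1,-1)])
"
python3 - <<'E'
import cv2,numpy as np
t=cv2.imread("pics/top0.png")
o=cv2.resize(t[140:184,160:204],None,fx=13,fy=13,interpolation=cv2.INTER_LANCZOS4)
cv2.imwrite("pics/mouth.png",o)
E
```

```text
lipfoot out [[97.0, 387.0], [226.0, 401.0]]
lipfoot in [[130.0, 391.0], [193.0, 398.0]]
liptop out [[54.0, 232.0], [196.0, 247.0]]
liptop in [[90.0, 235.0], [159.0, 243.0]]
back top [[120.0, 43.0], [253.0, 57.0]]
b4 front [[82.0, 251.0], [192.0, 263.0]]
b4 back [[139.0, 84.0], [243.0, 95.0]]
b1 bot [[133.0, 442.0], [231.0, 453.0]]
b1 top [[121.0, 398.0], [222.0, 409.0]]
```

View pics/mouth.png

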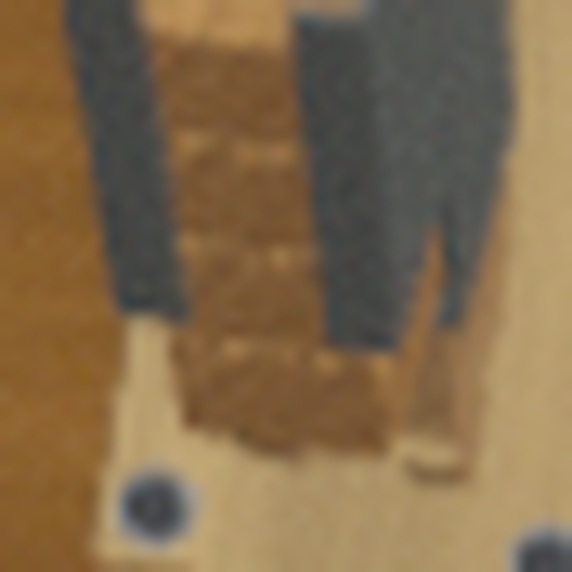

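```bash
python3 - <<'E'
from go import *
a=lambda c:(np.array(c)+.5)/6-.5+[155,100]
m=lambda c:(np.array(c)+.5)/13-.5+[160,140]
F=[((-52.5,26.5,138),a((62,232))),((48.3,26.5,138),a((125,45))),((48.3,-26.5,138),a((255,65))),((-52.5,-26.5,138),a((207,247))),
((-52.5,26.5,46),m((118,312))),((-52.5,-26.5,46),m((395,350))),((-52.5,13,46),m((185,320))),((-52.5,-13,46),m((328,345))),
((-45,21,0),m((190,418))),((-45,-21,0),m((388,450)))]
L=np.array([f[0] for f in F]);O=np.array([f[1] for f in F])
# foot plate corners, z=12
FP=a([(75,497),(310,530),(360,177)])
c=imaging.camera_info('top')
def onplane(px,z):
    w=[]
    for q in px:
        s=least_squares(lambda v:pix('top',[v[0],v[1],z])[0]-q,[600,150]);w.append(s.x)
    return np.array(w)
w=onplane(FP,12); print('foot',w.round(1)); 
e=w[2]-w[1]; print('yaw long',np.arctan2(e[1],e[0])); e=w[0]-w[1]; print('yaw short',np.arctan2(-e[0],e[1]))
print(world('top',FP+[[2,-2],[-2,-2],[-2,2]],np.load('top0.npy')).round(1))
def pr(v,full): 
    if full: r=R.from_euler('zyx',v[2:5])
    else: r=R.from_euler('zy',[v[2],np.pi/6])
    return pix('top',r.apply(L)+[v[0],v[1],75])
for full,v0 in((0,[640,177,-.12]),(1,[640,177,-.12,.52,0])):
    s=least_squares(lambda v:(pr(v,full)-O).ravel(),v0,loss='soft_l1'); print(s.x.round(3)); print((pr(s.x,full)-O).round(1).tolist())
E
```

```text
foot [[587.9 245.7]
 [573.8 137.8]
 [739.4 117.5]]
yaw long -0.12207875024103444
yaw short -0.130270344016507
[[593.1 239.5  15.9]
 [579.3 143.5  11.5]
 [733.8 123.1  11.3]]
[ 6.39986e+02  1.78803e+02 -1.82000e-01]
[[-3.4, -0.8], [-0.2, -0.7], [-0.0, -0.8], [-4.3, 0.3], [0.3, -0.2], [0.2, 0.3], [0.5, 0.1], [-0.1, -0.2], [0.9, 1.1], [1.8, 1.2]]
[ 6.41662e+02  1.86777e+02 -1.55000e-01  5.04000e-01  1.01000e-01]
[[-0.1, -0.2], [-0.3, -1.0], [0.4, -0.7], [-0.3, 0.9], [-0.1, -0.2], [0.5, 0.2], [0.4, 0.0], [0.1, -0.3], [-1.1, 0.7], [0.2, 0.7]]
```

```bash
python3 - <<'E'
from go import *
d=np.load('top0.npy'); r,o=frame(CH)
for y in(124,139,146,154,160,165,168,170,172,174):
    print(y,[ (x,*map(int,r.inv().apply(world('top',[[x,y]],d)[0]-o).round())) for x in range(166,196,2)])
E
```

```text
124 [(166, 127, 95, -9), (168, 129, 89, -10), (170, -10, 22, 140), (172, -1, 22, 130), (174, -577, -228, 746), (176, 9, 16, 121), (178, 10, 12, 121), (180, 12, 8, 119), (182, 13, 3, 119), (184, 11, -3, 122), (186, 16, -6, 118), (188, 15, -11, 119), (190, 16, -15, 119), (192, 1, -25, 135), (194, 10, -27, 127)]
139 [(166, -52, 21, 135), (168, -52, 17, 136), (170, -50, 13, 135), (172, -37, 14, 120), (174, -36, 10, 119), (176, -37, 5, 121), (178, -35, 1, 120), (180, -33, -3, 118), (182, -33, -8, 119), (184, -32, -12, 118), (186, -32, -17, 120), (188, -47, -27, 138), (190, -35, -27, 124), (192, -19, -26, 107), (194, -2, -25, 88)]
146 [(166, -53, 25, 112), (168, -52, 21, 112), (170, -53, 16, 114), (172, -44, 15, 104), (174, -44, 10, 105), (176, -45, 5, 106), (178, -43, 1, 105), (180, -44, -4, 107), (182, -45, -9, 108), (184, -52, -17, 118), (186, -53, -22, 120), (188, -53, -26, 120), (190, -38, -25, 104), (192, -22, -24, 85), (194, -5, -23, 66)]
154 [(166, 51, 82, -47), (168, -53, 26, 85), (170, -53, 21, 85), (172, -54, 16, 87), (174, -45, 15, 77), (176, -45, 10, 77), (178, -45, 5, 78), (1
[... 1281 characters left out ...]
, (186, -45, -6, 18), (188, -46, -11, 20), (190, -38, -13, 11), (192, -10, -7, -27), (194, -9, -13, -28)]
172 [(166, 11, 78, -79), (168, 12, 72, -78), (170, 3, 62, -65), (172, 3, 56, -64), (174, -45, 27, 4), (176, -44, 22, 3), (178, -46, 16, 7), (180, -44, 12, 5), (182, -44, 6, 7), (184, -45, 1, 9), (186, -45, -4, 9), (188, -45, -10, 11), (190, -42, -14, 7), (192, -7, -5, -40), (194, -9, -12, -36)]
174 [(166, 5, 76, -79), (168, -2, 67, -69), (170, 0, 62, -70), (172, 1, 57, -71), (174, 2, 51, -70), (176, 2, 45, -70), (178, 3, 40, -70), (180, -4, 31, -60), (182, -9, 23, -52), (184, 4, 23, -69), (186, -46, -4, 2), (188, -44, -8, 1), (190, -44, -13, 1), (192, -11, -6, -43), (194, -12, -12, -41)]
```

```bash
python3 - <<'E'
from go import *
s=readout.read_state(); r=R.from_quat(s['ee_rot'])
for n,b in(('top',(140,180,215,260)),('scene',(300,100,420,180))):
    d=np.load(n+'1.npy'); g,w=cloud(n,d,b)
    q=r.inv().apply(w-s['position']); m=(abs(q[:,1])<75)&(q[:,0]>-75)&(q[:,0]<20)&(abs(q[:,2])<45)
    print(n,m.sum())
    for x in range(-75,20,5):
        k=m&(q[:,0]>=x)&(q[:,0]<x+5)
        if k.sum()>2:
            yy=q[k,1]; L=yy[yy<-15];Rr=yy[yy>15]
            print(x,k.sum(),[v.round(1) for v in(L.min() if len(L) else 0,L.max() if len(L) else 0,Rr.min() if len(Rr) else 0,Rr.max()if len(Rr) else 0)] if 1 else '', 'z',q[k,2].mean().round(1))
# table flatness
for n,bs in(('top',[(40,250,90,300),(380,300,500,370),(330,60,332,61),(230,110,290,150),(60,330,200,370),(410,20,500,50)]),('scene',[(120,150,180,190),(240,150,270,180),(60,200,90,220)])):
    d=np.load(n+'0.npy')
    for b in bs:
        w=cloud(n,d,b)[1]; w=w[np.isfinite(w).all(1)&(w[:,2]<500)]; print(n,b,np.median(w,0).round(1))
E
```

```text
top 311
-75 60 [np.float64(-68.3), np.float64(-33.5), np.float64(32.4), np.float64(72.5)] z -3.4
-70 83 [np.float64(-69.3), np.float64(-39.5), np.float64(38.5), np.float64(73.0)] z -4.1
-65 38 [np.float64(-66.2), np.float64(-43.6), np.float64(40.4), np.float64(70.3)] z -8.1
-60 10 [np.float64(-66.2), np.float64(-48.6), np.float64(43.7), np.float64(57.0)] z -8.8
-55 8 [np.float64(-47.4), np.float64(-44.8), np.float64(41.5), np.float64(53.4)] z -9.8
-50 15 [np.float64(-52.2), np.float64(-43.5), np.float64(42.0), np.float64(54.5)] z -8.2
-45 18 [np.float64(-55.6), np.float64(-43.3), np.float64(41.0), np.float64(54.9)] z -7.0
-40 16 [np.float64(-56.4), np.float64(-44.3), np.float64(42.0), np.float64(53.1)] z -7.3
-35 22 [np.float64(-56.1), np.float64(-43.7), np.float64(43.7), np.float64(55.1)] z -3.8
-30 16 [np.float64(-57.4), np.float64(-43.7), np.float64(41.4), np.float64(53.4)] z -5.3
-25 17 [np.float64(-49.2), np.float64(-43.6), np.float64(42.8), np.float64(52.3)] z -4.9
-20 7 [np.float64(-44.7), np.float64(-44.0), np.float64(44.5), np.float64(46.8)] z -2.0
scene 158
-75 29 [np.float64(-74.2), np.float64(-17.6), np.float64(15.9), np.float64(15.9)] z -4.2Traceback (most recent call last):
  File "<stdin>", line 11, in <module>
AttributeError: 'int' object has no attribute 'round'
```

```bash
python3 - <<'E'
import fit as F
from fit import *
D={n:np.load(n+"0.npy") for n in("top","scene")}
CB={"top":(160,100,222,190),"scene":(295,172,340,228)}
fr=F.frame
F.frame=lambda p:(R.from_euler('zyx',[p[2],np.radians(30)+p[4],p[5]]),np.array([p[0],p[1],p[3]]))
ch=lambda *a:chute()
for u in("both","top","scene"):
    B=CB if u=="both" else {u:CB[u]}
    r=fit([640,178,-.12,75,0,.05],ch,D,B,(2,145)); print(u,r[0].round(3),r[1:])
F.frame=lambda p:(R.from_euler('zyx',[p[2],np.radians(30),0]),np.array([p[0],p[1],75]))
for y0 in(-.12,-.2,-.3):
    r=fit([640,182,y0],ch,D,{"top":CB["top"]},(2,145)); print(r[0].round(3),r[1:])
E
```

```text
both [ 6.40593e+02  1.82462e+02 -1.64000e-01  7.46660e+01 -7.00000e-03
  7.50000e-02] (np.int64(2830), np.float64(0.9439756051038981))
top [ 6.40590e+02  1.82642e+02 -1.66000e-01  7.48280e+01 -9.00000e-03
  7.80000e-02] (np.int64(1847), np.float64(0.762279364288745))
scene [ 6.40855e+02  1.81912e+02 -1.55000e-01  7.40680e+01 -2.00000e-03
  6.90000e-02] (np.int64(980), np.float64(1.1547147492911014))Traceback (most recent call last):
  File "<stdin>", line 13, in <module>
  File "fit.py", line 32, in fit
    s=least_squares(f,p,loss='soft_l1',f_scale=1.5,x_scale=[1,1,.02,1]+[1]*(len(p)-4)); p=s.x
    return func(*args, **kwargs)
    x_scale = check_x_scale(x_scale, x0, method)
    raise ValueError("Inconsistent shapes between `x_scale` and `x0`.")
ValueError: Inconsistent shapes between `x_scale` and `x0`.
```

```bash
python3 - <<'E'
import fit as F
from fit import *
D={n:np.load(n+"0.npy") for n in("top","scene")}
def plane(n,b,lo,hi):
    w=cloud(n,D[n],b)[1]; w=w[(w[:,2]>lo)&(w[:,2]<hi)]; c=w.mean(0); A=np.c_[w[:,:2]-c[:2],np.ones(len(w))]
    x=np.linalg.lstsq(A,w[:,2],rcond=None)[0]; print(n,b,c.round(1),'slope',x[:2].round(4),len(w))
plane('top',(40,80,480,370),-12,12); plane('scene',(60,110,420,300),-12,12)
plane('top',(175,176,204,184),5,22); plane('top',(198,132,212,182),5,22); plane('top',(312,140,350,190),5,20)
BB={"top":(310,138,352,182),"scene":(178,218,215,255)}
F.frame=lambda p:(R.from_euler('zyx',[p[2],np.radians(30)+p[4],p[5]]),np.array([p[0],p[1],p[3]]))
for tc in(4,7):
 for u in("both","top","scene"):
    B=BB if u=="both" else {u:BB[u]}
    r=fit([634,-205,.05,60,0,0],lambda *a:bed(tc,5),D,B,(-4,26)); print(tc,u,r[0].round(3),r[1:])
E
```

```text
top (40, 80, 480, 370) [ 4.532e+02 -2.160e+01  4.000e-01] slope [-0.0005 -0.0002] 113104
scene (60, 110, 420, 300) [443.8 -50.3  -0.6] slope [-0.     -0.0006] 54689
top (175, 176, 204, 184) [596.5 185.7  12.7] slope [-0.0595 -0.0212] 229
top (198, 132, 212, 182) [664.1 144.6  12.1] slope [0.0011 0.0067] 598
top (312, 140, 350, 190) [ 633.8 -204.3   12.5] slope [ 0.0014 -0.0009] 1009
4 both [ 6.34391e+02 -2.05730e+02  5.70000e-02  5.98960e+01 -4.00000e-03
 -2.60000e-02] (np.int64(1086), np.float64(1.3572224078297987))
4 top [ 6.34001e+02 -2.04870e+02  5.60000e-02  6.02860e+01 -6.00000e-03
 -2.60000e-02] (np.int64(648), np.float64(1.0826727074745441))
4 scene [ 6.36134e+02 -2.07042e+02  6.20000e-02  5.84970e+01 -6.00000e-03
 -2.90000e-02] (np.int64(441), np.float64(1.5608384275709861))
7 both [ 6.34300e+02 -2.05378e+02  6.60000e-02  5.99080e+01 -4.00000e-03
 -2.70000e-02] (np.int64(1106), np.float64(1.3185820677087086))
7 top [ 6.34020e+02 -2.05199e+02  6.10000e-02  6.02410e+01 -6.00000e-03
 -2.40000e-02] (np.int64(657), np.float64(1.021974524252851))
7 scene [ 6.36099e+02 -2.05771e+02  6.70000e-02  5.85010e+01 -5.00000e-03
 -2.40000e-02] (np.int64(448), np.float64(1.5713634160314076))
```

```bash
sed -i "s/'zy'/'ZY'/" fit.py go.py ik.py; python3 - <<'E'
import fit as F
from fit import *
D={n:np.load(n+"0.npy") for n in("top","scene")}
CB={"top":(160,100,222,190),"scene":(295,172,340,228)}
BB={"top":(310,138,352,182),"scene":(178,218,215,255)}
for u in("both","top","scene"):
    s=lambda B:B if u=="both" else {u:B[u]}
    r=fit([640,182,-.12,75],lambda *a:chute(),D,s(CB),(2,145)); print(u,r[0].round(3),r[1:])
    r=fit([634,-205,.05,60],lambda *a:bed(7,5),D,s(BB),(-4,26)); print(u,r[0].round(3),r[1:])
E
```

```text
both [ 6.40480e+02  1.82892e+02 -1.40000e-01  7.47620e+01] (np.int64(2830), np.float64(0.953847100628341))
both [ 6.34341e+02 -2.05307e+02  4.80000e-02  5.99270e+01] (np.int64(1107), np.float64(1.3184009884122427))
top [ 6.40370e+02  1.83022e+02 -1.44000e-01  7.49720e+01] (np.int64(1847), np.float64(0.7707502095682321))
top [ 6.34021e+02 -2.05213e+02  5.20000e-02  6.03190e+01] (np.int64(655), np.float64(1.0180873278492697))
scene [ 6.41074e+02  1.82363e+02 -1.31000e-01  7.39500e+01] (np.int64(980), np.float64(1.1615794671361532))
scene [ 6.36033e+02 -2.05703e+02  5.40000e-02  5.85890e+01] (np.int64(449), np.float64(1.5858000851364886))
```

Now consistent (that was an Euler-convention bug). Re-check IK at pitch 60 and get the corrected remaining move.

```bash
sed -i "s/^CH=.*/CH=[640.4,182.9,-.14,75]; BD=[634.3,-205.3,.05,60]/" go.py; python3 - <<'E'
from ik import *
from go import rem
from bench import readout
q=readout.read_state()['joints']
for pit in(60,):
  for nm,p in(("ch",CH),("bd",BD)):
    for dx,dz in((0,0),(-60,0),(-130,0),(-130,60)):
      j,e=ik(gp(p,[-35+dx,0,14+dz],pit),tool(p,pit),q,6); print(pit,nm,dx,dz,j.round(2),'err %.4f'%e)
for x in(-120,-90,-50,-35): rem(CH,[x+16.5,0,4.5],60)
E
```

```text
60 ch 0 0 [ 0.28  0.43 -0.75  1.99 -0.23 -0.8 ] err 0.0000
60 ch -60 0 [ 0.39  0.32 -0.84  1.77 -0.26 -0.68] err 0.0000
60 ch -130 0 [ 0.59  0.19 -0.92  1.41 -0.35 -0.5 ] err 0.0000
60 ch -130 60 [ 0.69  0.17 -0.76  0.97 -0.46 -0.11] err 0.0000
60 bd 0 0 [-0.13  0.46 -0.34 -0.35 -0.27  2.07] err 0.0000
60 bd -60 0 [-0.16  0.35 -0.42 -0.35 -0.3   2.09] err 0.0000
60 bd -130 0 [-0.19  0.22 -0.51 -0.35 -0.35  2.1 ] err 0.0000
60 bd -130 60 [-0.16  0.18 -0.43 -0.24 -0.46  1.96] err 0.0000
t 3.2 rot [ 6.4 -0.6 -4.7] shift [ 1.   6.8 -3. ] local tcp [-105.    -6.8    7.1] F [ 1.  -1.   0.6] w 85.5 j [ 0.54  0.26 -0.88  1.49 -0.37 -0.4 ]
t 3.2 rot [ 6.4 -0.6 -4.7] shift [ 26.7   3.1 -18. ] local tcp [-105.    -6.8    7.1] F [ 1.  -1.   0.6] w 85.5 j [ 0.54  0.26 -0.88  1.49 -0.37 -0.4 ]
t 3.2 rot [ 6.4 -0.6 -4.7] shift [ 61.   -1.7 -38. ] local tcp [-105.    -6.8    7.1] F [ 1.  -1.   0.6] w 85.5 j [ 0.54  0.26 -0.88  1.49 -0.37 -0.4 ]
t 3.2 rot [ 6.4 -0.6 -4.7] shift [ 73.9  -3.5 -45.5] local tcp [-105.    -6.8    7.1] F [ 1.  -1.   0.6] w 85.5 j [ 0.54  0.26 -0.88  1.49 -0.37 -0.4 ]
```

Request:
{"op": "arm_command", "data": {
  "increments": [
    [[3.2,-0.3,-2.4],[0,4,-2],0],
    [[6.4,-0.6,-4.7],[1,7,-3],0],
    [[6.4,-0.6,-4.7],[14,5,-10],0],
    [[6.4,-0.6,-4.7],[27,3,-18],0],
    [[6.4,-0.6,-4.7],[27,3,-18],0]
  ]
}}

```text
clock: 3.7
position: [582.1, 191.6, 117.1]
ee_rot: [0.865, -0.061, -0.497, -0.036]
contact_force: [0.4, 0.1, -0.2]
gripper_width: 85.4
```

```bash
python3 -c "
from go import *
rem(CH,[-18.5,0,4.5],60)"
```

```text
t 3.7 rot [-0.   0.2  0.1] shift [ 44.7  -6.8 -28.9] local tcp [-72.1   0.5   7. ] F [ 0.4  0.1 -0.2] w 85.4 j [ 0.38  0.31 -0.85  1.79 -0.26 -0.69]
```

Request:
{"op": "arm_command", "data": {
  "increments": [
    [[0,0.2,0],[10,-1.5,-8],0],
    [[0,0.2,0],[20,-3,-14],0],
    [[0,0.2,0],[30,-4.5,-20],0],
    [[0,0.2,0],[40,-6,-26],0],
    [[0,0.2,0],[44.7,-6.8,-29],0]
  ]
}}

```text
clock: 4.2
position: [627.8, 185.6, 89.4]
ee_rot: [0.864, -0.061, -0.498, -0.036]
contact_force: [-0.5, -0.5, -0.1]
gripper_width: 85.3
```

```bash
python3 -c "
from go import *
rem(CH,[-18.5,0,4.5],60)"
```

```text
t 4.2 rot [-0.   0.1  0.1] shift [-1.  -0.8 -1.2] local tcp [-18.3   0.9   6. ] F [-0.5 -0.5 -0.1] w 85.3 j [ 0.28  0.4  -0.77  1.99 -0.23 -0.8 ]
```

Request:
{"op": "arm_command", "data": {
  "increments": [
    [[0,0,0],[0,-0.5,-1],0.3],
    [[0,0,0],[0,-0.8,-1],0.6],
    [[0,0,0],[0,-0.8,-1],1],
    [[0,0,0],[0,-0.8,-1],1],
    [[0,0,0],[0,-0.8,-1],1]
  ]
}}

```text
clock: 4.7
position: [627.5, 185.6, 89.1]
ee_rot: [0.865, -0.06, -0.497, -0.036]
contact_force: [-3.5, 2.8, 4.1]
gripper_width: 41.3
```

Request:
{"op": "arm_command", "data": {
  "increments": [
    [[0,0,0],[0,0,0],1],
    [[0,0,0],[0,0,0],1],
    [[0,0,0],[0,0,0],1],
    [[0,0,0],[0,0,0],1],
    [[0,0,0],[0,0,0],1]
  ]
}}

```text
clock: 5.2
position: [627.4, 185.7, 89.2]
ee_rot: [0.865, -0.06, -0.497, -0.036]
contact_force: [-0.5, 2.3, 2.4]
gripper_width: 41.4
```

```bash
python3 -c "
from go import *
rem(CH,[-118.5,0,4.5],60)"
```

```text
t 5.2 rot [-0.1  0.2 -0. ] shift [-86.4  11.2  49. ] local tcp [-18.6   1.    5.7] F [-0.5  2.3  2.4] w 41.4 j [ 0.28  0.4  -0.77  2.   -0.22 -0.81]
```

Request:
{"op": "arm_command", "data": {
  "increments": [
    [[0,0,0],[-8.6,1.2,5],1],
    [[0,0,0],[-17.2,2.4,10],1],
    [[0,0,0],[-25.7,3.6,15],1],
    [[0,0,0],[-34.3,4.8,20],1],
    [[0,0,0],[-42.9,6,25],1]
  ]
}}

```text
clock: 5.7
position: [584.6, 190.8, 114.1]
ee_rot: [0.865, -0.061, -0.497, -0.036]
contact_force: [2.2, -0.8, -1.2]
gripper_width: 41.3
```

Request:
{"op": "arm_command", "data": {
  "increments": [
    [[0,0,0],[-8.6,1.2,5],1],
    [[0,0,0],[-17.2,2.4,10],1],
    [[0,0,0],[-25.7,3.6,15],1],
    [[0,0,0],[-34.3,4.8,20],1],
    [[0,0,0],[-42.9,6,25],1]
  ]
}}

```text
clock: 6.2
position: [540.7, 195.6, 138.0]
ee_rot: [0.864, -0.062, -0.498, -0.036]
contact_force: [-0.6, 0.6, -1.1]
gripper_width: 41.0
```

```bash
python3 -c "
from go import *
rem(CH,[-150,0,5.7],60)"
```

```text
t 6.2 rot [0.  0.1 0.2] shift [-26.1   5.   16.9] local tcp [-118.6   -1.3    4.3] F [-0.6  0.6 -1.1] w 41.0 j [ 0.51  0.23 -0.91  1.56 -0.31 -0.57]
```

Request:
{"op": "arm_command", "data": {
  "increments": [
    [[0,0,0],[-9,2,6],1],
    [[0,0,0],[-18,4,11],1],
    [[0,0,0],[-26,5,17],1],
    [[0,0,0],[-38,7,35],1],
    [[0,0,0],[-45,7,60],1]
  ]
}}

```text
clock: 6.7
position: [494.1, 200.4, 196.2]
ee_rot: [0.863, -0.064, -0.5, -0.034]
contact_force: [1.3, -0.3, 0.1]
gripper_width: 41.0
```

```bash
python3 -c "
from ov import *
import go
from go import CH,BD,rem
rem(BD,[-100,0,100],60)
im=np.zeros((600,800,3),np.uint8)
D={}
for n,b,k,xy in(('top',(145,95,90,150),4,(0,0)),('scene',(280,120,70,130),3.5,(400,0))):
    p,D[n]=imaging.get_image(n); np.save(n+'2.npy',D[n]); cv2.imwrite('pics/%s2.png'%n,p)
    o=draw(p,n,*b,k,[(CH,[(-45,-21,0,45,21,90)],(0,255,0))] if 0 else []); im[xy[1]:xy[1]+o.shape[0],xy[0]:xy[0]+o.shape[1]]=o
cv2.imwrite('pics/drawn.png',im)
"
```

```text
t 6.7 rot [ 0.3 -0.2 11.2] shift [ 1.036e+02 -4.075e+02  4.000e-01] local tcp [-171.8  412.2   58.1] F [ 1.3 -0.3  0.1] w 41.0 j [ 0.78  0.09 -0.87  1.   -0.49 -0.23]
```

View pics/drawn.png

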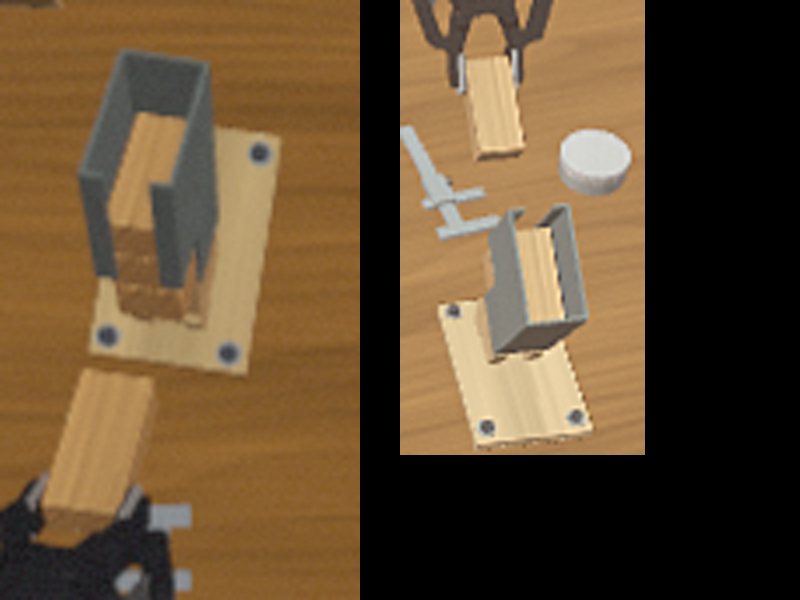

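```bash
cat > held.py <<'E'
from ov import *
from ik import gp
import go
from go import readout
def held(tag,drop_gripper=True):
    s=readout.read_state(); r=R.from_quat(s['ee_rot']); p=s['position']
    P=[]
    for n in('top','scene'):
        d=np.load(n+tag+'.npy'); g,w=cloud(n,d,(0,0,512,384)); P.append(w[np.linalg.norm(w-p,axis=1)<110])
    T0=R.from_euler('y',-30,degrees=True)*R.from_euler('x',180,degrees=True)  # placeholder, replaced below
    # tool = Rzy(60)*Rx180 ; blank = Rzy(30)  -> tool^-1 blank
    T0=(R.from_euler('ZY',[0,np.radians(60)])*R.from_euler('x',np.pi)).inv()*R.from_euler('ZY',[0,np.radians(30)])
    # blank centre: local c=(0,0,15), tcp local (-18.6,1,5.7)
    c0=(R.from_euler('ZY',[0,np.radians(60)])*R.from_euler('x',np.pi)).inv().apply(R.from_euler('y',30,degrees=True).apply([18.6,-1,9.3]))
    q=r.inv().apply(np.concatenate(P)-p)
    box=[(-45,-21,-15,45,21,15)]
    v=np.r_[c0,0,0,0]
    for tol in(10,6,4,4):
        loc=lambda v,q:(T0*R.from_rotvec(v[3:])).inv().apply(q-v[:3])
        l=loc(v,q); m=(abs(sdf(l,box))<tol)&(l[:,0]>-15)
        f=lambda v:sdf(loc(v,q[m]),box)
        v=least_squares(f,v,loss='soft_l1',f_scale=1.5,x_scale=[1,1,1,.02,.02,.02]).x
    print('c0',c0.round(1),'fit',v[:3].round(1),'rot deg',np.degrees(v[3:]).round(2),m.sum(),abs(f(v)).mean())
    return v,T0
E
python3 - <<'E'
from held import *
v,T0=held('2')
np.save('held.npy',v)
D={n:np.load(n+"2.npy") for n in("top","scene")}
CB={"top":(150,100,202,175),"scene":(298,175,348,225)}
print('chute 3',fit(go.CH,lambda *a:chute(0,3),D,CB,(2,145)))
E
```

```text
c0 [ 11.5   1.  -17.4] fit [ 13.3   4.  -13.9] rot deg [-0.47  0.21  0.61] 692 1.173711603224426
chute 3 (array([ 6.40461173e+02,  1.82615664e+02, -1.36424579e-01,  7.49489748e+01]), np.int64(2813), np.float64(0.8317435852577639))
```

Request:
{"op": "arm_command", "data": {
  "increments": [
    [[0,0,0.5],[5,-20,2],1],
    [[0,0,1.5],[12,-50,2],1],
    [[0,0,2.5],[22,-85,2],1],
    [[0,0,3.5],[31,-120,2],1],
    [[0,0,4.5],[40,-155,2],1]
  ]
}}

```text
clock: 7.3
position: [535.1, 46.4, 201.2]
ee_rot: [0.866, -0.028, -0.499, -0.017]
contact_force: [1.6, -0.5, 0.3]
gripper_width: 41.0
```

Request:
{"op": "arm_command", "data": {
  "increments": [
    [[0,0,1],[9,-35,0],1],
    [[0,0,2],[18,-70,0],1],
    [[0,0,3],[27,-105,0],1],
    [[0,0,4],[36,-140,0],1],
    [[0,0,5],[45,-175,0],1]
  ]
}}

```text
clock: 7.8
position: [572.3, -105.8, 200.8]
ee_rot: [0.865, -0.002, -0.503, 0.003]
contact_force: [0.5, -1.0, 0.1]
gripper_width: 41.0
```

```bash
python3 -c "
from go import *
rem(BD,[-60,0,60],60)"
```

```text
t 7.8 rot [ 0.4 -0.3  2.9] shift [  40.  -100.6  -58.9] local tcp [-119.7  102.5   93.5] F [ 0.5 -1.   0.1] w 41.0 j [ 0.12  0.13 -0.61  0.22 -0.32  1.26]
```

Request:
{"op": "arm_command", "data": {
  "increments": [
    [[0.1,-0.1,1],[13,-33,0],1],
    [[0.3,-0.2,2],[27,-67,0],1],
    [[0.4,-0.3,2.9],[40,-100,0],1],
    [[0.4,-0.3,2.9],[40,-100,-30],1],
    [[0.4,-0.3,2.9],[40,-100,-59],1]
  ]
}}

```text
clock: 8.3
position: [611.8, -208.9, 140.2]
ee_rot: [0.865, 0.02, -0.501, 0.011]
contact_force: [-1.1, 0.4, -1.2]
gripper_width: 41.3
```

Request:
{"op": "arm_command", "data": {
  "increments": [
    [[0,0,0],[0,0,0],1],
    [[0,0,0],[0,0,0],1],
    [[0,0,0],[0,0,0],1],
    [[0,0,0],[0,0,0],1],
    [[0,0,0],[0,0,0],1]
  ]
}}

```text
clock: 8.8
position: [612.4, -208.7, 141.8]
ee_rot: [0.866, 0.02, -0.5, 0.012]
contact_force: [-0.0, 0.0, -1.3]
gripper_width: 40.9
```

```bash
python3 - <<'E'
from held import *
for n in('top','scene'):
    p,d=imaging.get_image(n); np.save(n+'3.npy',d); cv2.imwrite('pics/%s3.png'%n,p)
v,T0=held('3'); np.save('held.npy',v)
s=readout.read_state(); r=R.from_quat(s['ee_rot'])
rb=r*T0*R.from_rotvec(v[3:]); rr,o=frame(go.BD)
print('blank centre in bed',rr.inv().apply(s['position']+r.apply(v[:3])-o).round(1),'rot',np.degrees((rr.inv()*rb).as_rotvec()).round(2))
go.rem(go.BD,[-24,0,9],60)
E
```

```text
c0 [ 11.5   1.  -17.4] fit [ 11.3   0.7 -17.6] rot deg [0.03 0.15 1.53] 673 1.1357169734207422
blank centre in bed [-41.4  -3.1  68.7] rot [0.16 0.17 1.31]
t 8.9 rot [ 0.  -0.   0.3] shift [  5.9   2.6 -61.4] local tcp [-60.   -2.3  59.2] F [-0.3  0.2 -1.8] w 41.0 j [-0.13  0.33 -0.35 -0.23 -0.38  1.94]
```

```bash
python3 -c "
from go import *
rem(BD,[-25,0.8,28],60)
rem(BD,[-25,0.8,9],60)"
```

```text
t 8.9 rot [ 0.  -0.   0.3] shift [ 14.5   3.8 -44.5] local tcp [-60.   -2.3  59.2] F [-0.3  0.2 -1.8] w 41.0 j [-0.13  0.33 -0.35 -0.23 -0.38  1.94]
t 8.9 rot [ 0.  -0.   0.3] shift [  5.    3.3 -60.9] local tcp [-60.   -2.3  59.2] F [-0.3  0.2 -1.8] w 41.0 j [-0.13  0.33 -0.35 -0.23 -0.38  1.94]
```

Request:
{"op": "arm_command", "data": {
  "increments": [
    [[0,0,0],[7,2,-20],1],
    [[0,0,0],[14.5,4,-44],1],
    [[0,0,0],[10,3.5,-52],1],
    [[0,0,0],[7,3.3,-57],1],
    [[0,0,0],[6,3.3,-60],1]
  ]
}}

```text
clock: 9.4
position: [617.7, -205.5, 81.4]
ee_rot: [0.866, 0.02, -0.5, 0.011]
contact_force: [0.2, -0.1, 0.0]
gripper_width: 41.2
```

```bash
python3 -c "
from go import *
rem(BD,[-20,0.8,6.5],60)
rem(BD,[-25,0.8,6.0],60)"
```

```text
t 9.4 rot [ 0.  -0.   0.3] shift [ 2.5  0.3 -5.8] local tcp [-25.1   0.6  10.3] F [ 0.2 -0.1  0. ] w 41.2 j [-0.13  0.42 -0.37 -0.32 -0.27  2.03]
t 9.4 rot [ 0.  -0.   0.3] shift [-2.1  0.1 -3.8] local tcp [-25.1   0.6  10.3] F [ 0.2 -0.1  0. ] w 41.2 j [-0.13  0.42 -0.37 -0.32 -0.27  2.03]
```

Request:
{"op": "arm_command", "data": {
  "increments": [
    [[0,0,0],[-0.5,0.1,-0.9],1],
    [[0,0,0],[-1,0.1,-1.7],1],
    [[0,0,0],[-1.4,0.1,-2.4],1],
    [[0,0,0],[-1.7,0.1,-3],1],
    [[0,0,0],[-1.7,0.1,-3],1]
  ]
}}

```text
clock: 9.9
position: [616.1, -205.4, 78.6]
ee_rot: [0.866, 0.02, -0.5, 0.011]
contact_force: [0.2, 0.3, -0.5]
gripper_width: 40.9
```

```bash
python3 -c "
from go import *
rem(BD,[-20,0.8,6.5],60)"
```

```text
t 9.9 rot [0.  0.  0.3] shift [ 4.2  0.2 -3. ] local tcp [-25.1   0.8   7. ] F [ 0.2  0.3 -0.5] w 40.9 j [-0.13  0.43 -0.37 -0.33 -0.27  2.04]
```

Request:
{"op": "arm_command", "data": {
  "increments": [
    [[0,0,0],[-0.3,0,-0.5],1],
    [[0,0,0],[-0.5,0,-0.9],1],
    [[0,0,0],[-0.8,0,-1.3],1],
    [[0,0,0],[-1,0,-1.7],1],
    [[0,0,0],[-1,0,-1.7],1]
  ]
}}

```text
clock: 10.4
position: [615.5, -205.5, 77.3]
ee_rot: [0.866, 0.02, -0.499, 0.012]
contact_force: [0.8, 0.2, 0.1]
gripper_width: 41.1
```

```bash
python3 -c "
from go import *
rem(BD,[-20,0.8,6.5],60)"
```

```text
t 10.4 rot [0.  0.1 0.3] shift [ 4.7  0.3 -1.7] local tcp [-24.9   0.7   5.6] F [0.8 0.2 0.1] w 41.1 j [-0.13  0.43 -0.37 -0.33 -0.26  2.05]
```

Request:
{"op": "arm_command", "data": {
  "increments": [
    [[0,0,0],[-0.3,0,-0.5],1],
    [[0,0,0],[-0.5,0,-0.9],1],
    [[0,0,0],[-0.8,0,-1.3],1],
    [[0,0,0],[-0.8,0,-1.3],1],
    [[0,0,0],[-0.8,0,-1.3],1]
  ]
}}

```text
clock: 10.9
position: [615.8, -205.7, 77.0]
ee_rot: [0.867, 0.019, -0.498, 0.012]
contact_force: [1.5, -0.1, 4.5]
gripper_width: 41.0
```

```bash
python3 -c "
from go import *
rem(BD,[-20,0.8,5],60)"
```

```text
t 10.9 rot [0.1 0.2 0.3] shift [ 3.6  0.5 -2.7] local tcp [-24.5   0.5   5.5] F [ 1.5 -0.1  4.5] w 41.0 j [-0.13  0.43 -0.37 -0.34 -0.26  2.05]
```

Request:
{"op": "arm_command", "data": {
  "increments": [
    [[0,0,0],[1.1,0.1,-0.2],1],
    [[0,0,0],[2.1,0.2,-0.8],1],
    [[0,0,0],[3.1,0.3,-1.3],1],
    [[0,0,0],[4.1,0.4,-1.8],1],
    [[0,0,0],[4.1,0.4,-1.8],1]
  ]
}}

```text
clock: 11.4
position: [619.8, -205.3, 74.8]
ee_rot: [0.867, 0.019, -0.499, 0.012]
contact_force: [0.8, -0.6, 0.5]
gripper_width: 41.0
```

```bash
python3 -c "
from go import *
rem(BD,[-18.6,0.8,5.5],60)"
```

```text
t 11.4 rot [0.1 0.2 0.3] shift [ 1.1  0.1 -0.7] local tcp [-19.9   0.8   5.6] F [ 0.8 -0.6  0.5] w 41.0 j [-0.13  0.44 -0.37 -0.34 -0.26  2.05]
```

Request:
{"op": "arm_command", "data": {
  "increments": [
    [[0,0,0],[0,0,0],0.42],
    [[0,0,0],[0,0,0],0.35],
    [[0,0,0],[0,0,0],0.2],
    [[0,0,0],[0,0,0],0.1],
    [[0,0,0],[0,0,0],0.1]
  ]
}}

```text
clock: 11.9
position: [619.7, -205.2, 74.7]
ee_rot: [0.867, 0.019, -0.499, 0.012]
contact_force: [0.3, -0.0, 0.1]
gripper_width: 77.0
```

```bash
python3 -c "
from go import *
rem(BD,[-120,0,5.5],60)"
```

```text
t 11.9 rot [0.1 0.2 0.3] shift [-86.4  -5.1  50.1] local tcp [-20.    0.8   5.4] F [ 0.3 -0.   0.1] w 77.0 j [-0.13  0.44 -0.37 -0.34 -0.26  2.05]
```

Released. Back out along −x of the bed, then up.

Request:
{"op": "arm_command", "data": {
  "increments": [
    [[0,0,0],[-15,-0.9,9],0.1],
    [[0,0,0],[-35,-2,20],0.1],
    [[0,0,0],[-60,-3.5,35],0.1],
    [[0,0,0],[-80,-4.7,60],0.3],
    [[0,0,0],[-80,-4.7,95],0.6]
  ]
}}

```text
clock: 12.4
position: [535.9, -209.8, 168.3]
ee_rot: [0.865, 0.019, -0.501, 0.01]
contact_force: [0.7, 0.7, -0.3]
gripper_width: 49.4
```

```bash
python3 - <<'E'
from ov import *
import go
go.rem(go.BD,[10,0,80],90)
D={}
for n in('top','scene'):
    p,D[n]=imaging.get_image(n); np.save(n+'4.npy',D[n]); cv2.imwrite('pics/%s4.png'%n,p)
    im=draw(p,n,*((295,130,65,70) if n=='top' else (165,205,65,70)),8,[])
    o=im if n=='top' else np.hstack([cv2.resize(o,(400,430)),cv2.resize(im,(400,430))])
cv2.imwrite('pics/laid.png',o)
BB={"top":(310,138,352,182),"scene":(175,205,215,255)}
P=np.concatenate([cloud(n,D[n],b)[1] for n,b in BB.items()])
r0,o0=frame(go.BD); q=r0.inv().apply(P-o0)
box=[(-45,-21,-15,45,21,15)]; v=np.array([0,0,15,0,0,0.])
for tol in(10,6,4,4):
    loc=lambda v,q:R.from_rotvec(v[3:]).inv().apply(q-v[:3])
    l=loc(v,q); m=(abs(sdf(l,box))<tol)&((l[:,2]>8)|(l[:,0]<-38))
    f=lambda v:sdf(loc(v,q[m]),box)
    v=least_squares(f,v,loss='soft_l1',x_scale=[1,1,1,.02,.02,.02]).x
print('blank in bed',v[:3].round(1),np.degrees(v[3:]).round(2),m.sum(),abs(f(v)).mean())
E
```

```text
t 12.4 rot [-1.5 29.8  0.4] shift [147.    6.9 -44. ] local tcp [-139.4    0.4   44.6] F [ 0.7  0.7 -0.3] w 49.4 j [-0.15  0.19 -0.47 -0.25 -0.41  1.97]
blank in bed [ 0.   0.5 14.7] [0.54 0.44 0.09] 927 1.199062936953173
```

View pics/laid.png

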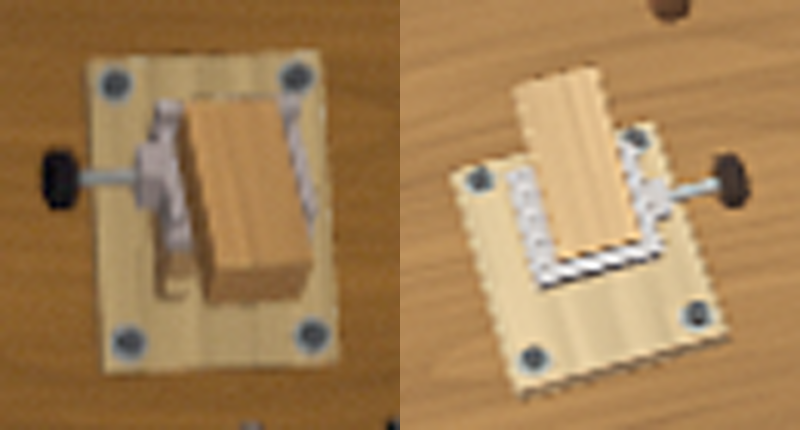

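```bash
python3 - <<'E'
from ik import *
from go import rem
from bench import readout
q=readout.read_state()['joints']
r,o=frame(BD)
for h in(60,10,0):
    p=r.apply([5,0,30])+o+[0,0,h]; j,e=ik(p,tool(BD,89),q); print(h,j.round(2),e)
c=r.inv().apply(r.apply([5,0,30])+[0,0,60]); rem(BD,c,89)
E
```

```text
60 [-0.07  0.56  0.07 -0.   -1.05  1.69] 6.1621193823872036e-12
10 [-0.07  0.61  0.01 -0.   -0.95  1.69] 1.4477571663925038e-14
0 [-0.07  0.62  0.   -0.   -0.94  1.69] 1.290535065976285e-15
t 12.5 rot [-1.1 29.7  0.1] shift [111.8   6.5 -32.1] local tcp [-138.1   -0.9   53.8] F [ 0.1 -0.3  0.2] w 35.1 j [-0.15  0.19 -0.46 -0.24 -0.41  1.97]
```

Request:
{"op": "arm_command", "data": {
  "increments": [
    [[-0.3,7.5,0],[25,1.5,0],1],
    [[-0.5,15,0],[55,3,0],1],
    [[-0.8,22.5,0],[85,5,0],1],
    [[-1.1,29.7,0.1],[112,6.5,0],1],
    [[-1.1,29.7,0.1],[112,6.5,-30],1]
  ]
}}

```text
clock: 13.0
position: [663.9, -204.4, 148.8]
ee_rot: [0.717, 0.018, -0.697, 0.02]
contact_force: [-0.4, -0.0, -0.5]
gripper_width: 0.1
```

Request:
{"op": "arm_command", "data": {
  "increments": [
    [[0,0,0],[0,0,0],1],
    [[0,0,0],[0,0,0],1],
    [[0,0,0],[0,0,0],1],
    [[0,0,0],[0,0,0],1],
    [[0,0,0],[0,0,0],1]
  ]
}}

```text
clock: 13.5
position: [663.6, -204.6, 150.6]
ee_rot: [0.718, 0.018, -0.696, 0.02]
contact_force: [-0.3, -0.6, 0.1]
gripper_width: -0.1
```

```bash
python3 -c "
from go import *
r,o=frame(BD)
rem(BD,r.inv().apply(r.apply([5,0,30])+[0,0,8]),89)"
```

```text
t 13.5 rot [ 0.2  0.8 -0.2] shift [-10.    0.3 -59.2] local tcp [-19.9  -0.8  93.2] F [-0.3 -0.6  0.1] w -0.1 j [-0.07  0.54  0.06  0.   -1.06  1.69]
```

Request:
{"op": "arm_command", "data": {
  "increments": [
    [[0,0.8,0],[-10,0,0],1],
    [[0,0.8,0],[-10,0,-15],1],
    [[0,0.8,0],[-10,0,-30],1],
    [[0,0.8,0],[-10,0,-45],1],
    [[0,0.8,0],[-10,0,-52],1]
  ]
}}

```text
clock: 14.0
position: [652.3, -204.5, 97.1]
ee_rot: [0.712, 0.018, -0.702, 0.019]
contact_force: [-0.7, 1.0, -0.3]
gripper_width: -0.0
```

Request:
{"op": "arm_command", "data": {
  "increments": [
    [[0,0,0],[0,0,-1.5],1],
    [[0,0,0],[0,0,-3],1],
    [[0,0,0],[0,0,-4.5],1],
    [[0,0,0],[0,0,-6],1],
    [[0,0,0],[0,0,-6],1]
  ]
}}

```text
clock: 14.5
position: [652.4, -204.5, 91.3]
ee_rot: [0.712, 0.018, -0.702, 0.019]
contact_force: [-0.1, -0.3, -0.9]
gripper_width: 0.1
```

Request:
{"op": "arm_command", "data": {
  "increments": [
    [[0,0,0],[0,0,-1],1],
    [[0,0,0],[0,0,-2],1],
    [[0,0,0],[0,0,-3],1],
    [[0,0,0],[0,0,-4],1],
    [[0,0,0],[0,0,-4],1]
  ]
}}

```text
clock: 15.0
position: [653.6, -204.8, 88.7]
ee_rot: [0.713, 0.018, -0.701, 0.02]
contact_force: [1.1, 0.6, 4.7]
gripper_width: 0.1
```

Request:
{"op": "arm_command", "data": {
  "increments": [
    [[0,0,0],[0,0,-2],1],
    [[0,0,0],[0,0,-2.5],1],
    [[0,0,0],[0,0,-3],1],
    [[0,0,0],[0,0,-3],1],
    [[0,0,0],[0,0,-3],1]
  ]
}}

```text
clock: 15.5
position: [655.2, -205.0, 87.7]
ee_rot: [0.715, 0.018, -0.699, 0.021]
contact_force: [0.2, 0.3, 7.1]
gripper_width: 0.1
```

Request:
{"op": "arm_command", "data": {
  "increments": [
    [[0,0,0],[0,0,3],1],
    [[0,0,0],[0,0,10],1],
    [[0,0,0],[0,0,30],1],
    [[0,0,0],[0,0,70],1],
    [[0,0,0],[-20,20,115],1]
  ]
}}

```text
clock: 16.0
position: [636.3, -187.3, 198.9]
ee_rot: [0.713, 0.017, -0.7, 0.02]
contact_force: [-0.5, 0.9, 0.0]
gripper_width: -0.5
```

Request:
{"op": "arm_command", "data": {
  "increments": [
    [[0,0,0],[-20,20,10],1],
    [[0,0,0],[-50,50,20],1],
    [[0,0,0],[-80,80,20],1],
    [[0,0,0],[-110,110,20],1],
    [[0,0,0],[-110,110,20],1]
  ]
}}

```text
clock: 16.5
position: [522.2, -75.2, 219.1]
ee_rot: [0.712, 0.018, -0.701, 0.021]
contact_force: [0.9, 0.9, -0.8]
gripper_width: -0.1
```

```bash
python3 - <<'E'
from ov import *
import go
D={}
for n in('top','scene'): p,D[n]=imaging.get_image(n); cv2.imwrite('pics/%s5.png'%n,p)
def boxfit(fr,bs,v0,cond):
    P=np.concatenate([cloud(n,D[n],b)[1] for n,b in bs.items()])
    r0,o0=frame(fr); q=r0.inv().apply(P-o0); box=[(-45,-21,-15,45,21,15)]; v=np.r_[v0,0,0,0]
    for tol in(8,5,4,4):
        loc=lambda v,q:R.from_rotvec(v[3:]).inv().apply(q-v[:3])
        l=loc(v,q); m=(abs(sdf(l,box))<tol)&cond(l)
        v=least_squares(lambda v:sdf(loc(v,q[m]),box),v,loss='soft_l1',x_scale=[1,1,1,.02,.02,.02]).x
    print(v[:3].round(1),np.degrees(v[3:]).round(2),m.sum())
boxfit(go.BD,{"top":(310,138,352,182),"scene":(175,205,215,255)},[0,0,15],lambda l:(l[:,2]>8)|(l[:,0]<-38))
print(fit(go.CH,lambda *a:chute(0,3),D,{"top":(150,100,202,190),"scene":(298,175,348,225)},(2,145)))
boxfit(go.CH,{"top":(150,100,202,190),"scene":(298,175,348,225)},[0,0,75],lambda l:(abs(l[:,1])<19)&((l[:,2]>10)|(l[:,0]<-40)))
s=go.readout.read_state(); print(s['position'],s['contact_force'],s['clock'])
a=cv2.imread('pics/top0.png'); b=cv2.imread('pics/top5.png')
cv2.imwrite('pics/final.png',cv2.resize(b[80:300,80:440],None,fx=2.2,fy=2.2,interpolation=cv2.INTER_CUBIC))
E
```

```text
[ 0.5  0.  14.7] [-0.57 -0.09 -0.06] 772
(array([ 6.40494276e+02,  1.82656534e+02, -1.37469328e-01,  7.49757361e+01]), np.int64(2819), np.float64(0.8530479643165766))
[ 0.4 -5.7 74.5] [ 2.36 -0.35  0.04] 534
[525.76445622 -76.82791285 219.43464058] [ 0.46423078  0.80500698 -0.00753439] 16.6
```

View pics/final.png

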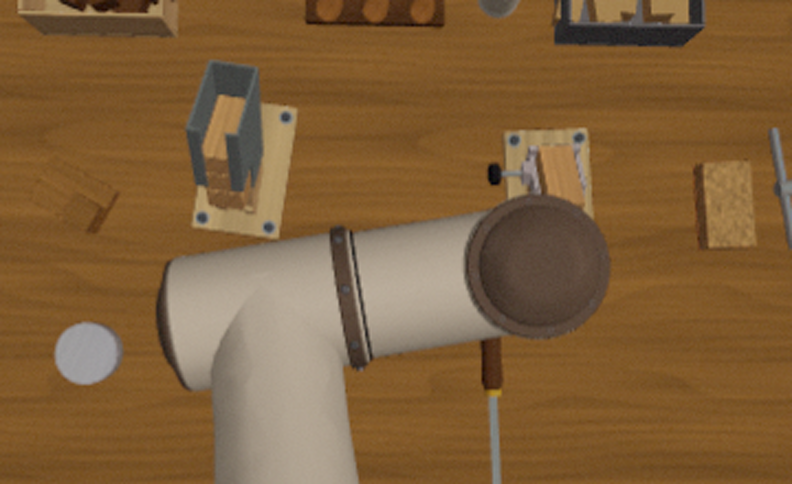

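```bash
python3 -c "
from bench import arm; print(arm.job_done())"
```

```text
the job is handed in; nothing more can be done
None
```

The lowest blank is drawn, laid home on the drilling cradle's bed and pressed. The job is handed in at about 16.6 s of the 61 s; hand-in gives no verdict. I gripped it across its front end with the tool tilted 60° down, because at the chute's own 30° slope joint 4 ran into its limit. I drew it about 125 mm along the chute before lifting.

**Drawn blank:** the last depth fit puts its centre at bed (0.5, 0.0, 14.7) mm, tilted under 0.6°. That is against the stop and inside every limit.

**Press:** the fingertips pressed its top with about 7 N (measured at the wrist), then left it. The hand ended about 200 mm clear with no contact.

**The other three:** the chute model with three blanks one place lower fits the depth data to under 1 mm. A separate fit of the top one gave x 0.4 and z 74.5, but y -5.7 and a 2.4° tilt. I take those last two as a fault of that fit, since the walls allow only 2.5 mm of sideways play, but I did not check further. Blanks 2 and 3 were only seen, not measured one by one.

**Bystanders:** the arm touched none of them that I could tell. In the last top picture the wax tin, sanding block, offcut and visible part of the gouge look in place. The stummel and calipers were hidden under the arm, so I did not see them at the end.

An Euler-angle slip first tilted my chute pose. I found and fixed it before closing on the blank, and nothing was touched because of it.

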